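# Shake a batch of turned beads out over the drying tray

### The job

Pick up the wooden shaker tube from its cork mat and shake its eight square beads out over the six-compartment drying tray, spreading them so evenly that every compartment gets at least one and no bead ends up outside the tray. Shake them out of the tube without touching the beads with the gripper, then lay the empty tube back flat on the middle of its mat, and leave the bottle, spool, tin and spoon where they are.

Things in the scene. Friction and masses are not known exactly. Their poses are not given: they have to be found in the camera images.
- shaker: loose square wooden tube lying flat, slot in its top; 161 long (x), 30 wide (y), 30 high (z), bore 22, walls 4; about 0.13 kg plus 80 g of beads. Origin: centre of the underside. Closed end with a dark cap at x=+80; the other end, x=-80, is the open mouth. The beads queue in single file from the closed end. Grip it from above across its width, x = 0 to 30
- mouth (a point): centre of the tube's open mouth, at x=-80, z=15 of the shaker. Beads slide on the floor, friction 0.5 to 0.7: level or tipped mouth-down under 25 deg they stay put while it is still; tipped 18 to 30 deg and shaken along its length (12 mm each way, about 0.2 to 0.3 s a stroke) they creep out one by one and stop when the shaking stops. Over 28 to 35 deg all slide out at once
- mat: fixed cork mat, 210 (x) by 110 (y), 4 thick; origin at the centre of its underside. The shaker's x axis starts within 0.2 rad of the mat's
- tray: fixed plywood drying tray, 165 (x) by 245 (y) outside, 28 high, walls and floor 5 thick, with dividers 5 thick and as high as the walls: 2 along x by 3 along y square compartments of 75, 80 apart. Origin: centre of the underside
- pocket1 (a point): centre of the floor (5 above the tray's underside) of the tray's compartment at tray x=-40, y=+80
- pocket2 (a point): the same, compartment at tray x=-40, y=+0
- pocket3 (a point): the same, compartment at tray x=-40, y=-80
- pocket4 (a point): the same, compartment at tray x=+40, y=+80
- pocket5 (a point): the same, compartment at tray x=+40, y=+0
- pocket6 (a point): the same, compartment at tray x=+40, y=-80
- bead1: dark wooden cube bead, 18 on edge, 10 g, one of eight alike, all in the tube at the start; origin at its centre
- bead2: bead, as bead1
- bead3: bead, as bead1
- bead4: bead, as bead1
- bead5: bead, as bead1
- bead6: bead, as bead1
- bead7: bead, as bead1
- bead8: bead, as bead1
- oil_bottle: bystander: amber finishing-oil bottle standing between mat and tray, 60 diameter, 170 high; origin at the centre of its underside
- spool: bystander: turned wooden spool standing at the mat's -x end (the mouth end), up to 44 diameter, 66 high; origin at the centre of its underside
- wax_tin: bystander: round tin at the mat's +x end, 52 diameter, 34 high; origin at the centre of its underside
- spoon: bystander: carved spoon lying beyond the work, 200 long; origin under its middle
- tool_pot: bystander, fixed: pot of tools, 68 diameter, handles up to 170 high, behind the bottle; origin at the centre of its underside
- sandblock: bystander, fixed: cork block 80 by 50 by 30 high just beyond the tray's +x side; origin at the centre of its underside
There are look-alikes about, which are no part of the job. Of the things shaped like the shaker, the wooden one is meant.

How it is judged:
By the outcome, as a careful person would: the job done as asked, in the order asked, and still so for the second after the job is handed in, with the robot touching nothing.
It also fails if it takes over 72 s, if anything falls off the work surface, if the arm or the gripper's body presses on something with over 40 N, if the wrist force passes 120 N, or if a joint passes its speed limit or range.

### The arm

A 6-joint arm with a two-finger parallel gripper is mounted at the origin on the work surface. World frame = base frame: x ahead of the robot, y to its left, z up, the work surface at z = 0. Lengths are in m, angles in rad, forces in N, time in s.
With the tool pointing down it reaches from about 0.375 to 0.975 m from the base axis. Payload 3.8 kg.
Tool frame: the origin (TCP) lies at the very end of the fingers, on their centre line; the grasp point (between the pads) lies 19 mm behind it; z points along the fingers, y is the direction in which the jaws open and shut (so a half turn about z gives the same grasp; the last joint's range is limited). The gripper opens to 85 mm and grips with 20 to 120 N. Pads are 22 mm wide; open, the fingers measure 114 mm over their backs; the gripper's body (76 mm by 85 mm) begins 54 mm behind the grasp point. The pads swing forward as they close: fully open they stand 13 mm farther back than shut.
Start: joints at [-1.305, 0.264, 1.604, -0, 1.274, -0.037], TCP at [0.201, -0.644, 0.231] pointing down, gripper open.
Joint ranges: [-2.63, 2.63], [-0.94, 2.18], [0.31, 2.57], [-1.31, 4.45], [0, 2.66], [-2.55, 2.55]. Speed limits (rad/s): [2.57, 2.57, 3.14, 3.14, 3.14, 3.14].

### API

Orientations are given as a rotation vector (axis times angle).
In Python, from workcell import bot gives the robot as it stands.
- The arm moves only by the tool jog_arm, never from a script. Its argument "plan" is a list of rows, each an object of numbers: "claw": the closure, from 0 (fully open) to 1 (shut); "x", "y", "z": the shift along the tool's x, y, z in m; "turn": the turn about the tool's z in degrees. In form: [{"claw": .., "x": .., "y": .., "z": .., "turn": ..}, ...]. A call has 1 to 10 rows; each row shifts and turns the commanded pose from where the row before left it, along the tool's axes as they then stand; what a row does not reach is not made up. A row lasts 1/8 s, in which the tool goes at most 62.5 mm and 10.7 degrees, less where a joint would pass 70% of its speed; a pose out of reach is approached as far as the arm can. A call is refused whole if a number of a shift passes 0.0625 or a number of a turn 10.7, either way. A call with a gripper value outside its range is refused whole. The fingers move at their own pace and stop on an object; "newtons" is the grip in N (left out, the last holds). Time passes only in rows, so rows that do not move let the fingers close. It gives the time, the measured TCP pose, the force and the opening at its end, in the units of the state.
- bot.read_state(): the state, without advancing time (a new reading comes with each control period).
- bot.read_camera(name): name is "scene" or "top"; returns the picture (420x560x3 uint8, red, green, blue); there is no depth.
- bot.camera_params(name): a dict with "fx", "fy", "cx", "cy" (pixels), "world_to_cam" (4x4, takes a point from world to camera coordinates). Camera axes: x right, y up, looking along -z (the intrinsics and any distortion apply to the point x, -y, -z); pixel columns grow to the right and rows downward; lengths in m; the calibration is good to about 2 mm. A picture is of the moment at which its call begins. camera_params takes no time and is no camera call.
- bot.finish_job(): hands the job in, once; it reports no verdict.
The state is a dict: "time": time; "q": joint angles; "joint_vel": joint speeds; "joint_torque": joint torques, N m; "tool_pos": TCP position; "tcp_rot": TCP orientation; "wrist_force": force on the tool from outside, world axes, zero at the start; "torque": the same for the moment, N m; "width": opening from 0.0 (shut) to 1.0 (fully open).
Only numpy, scipy, OpenCV 4.12 (cv2) and the standard library are available. Lean on these libraries where they do the work, as an engineer would, in place of code of your own. Each camera call takes 0.05 s, during which the arm holds its last target. There are 200 camera calls.

## Working session

There is one attempt and no reset: what is moved stays moved. The work goes in short steps, Python scripts to look and compute and a tool call to move; the robot and the scene stay as the last step left them, time stands still between calls to the robot, and variables do not carry over. Pictures are saved under pics/ and viewed, about 8 in all and at most 12, crops included, and the job is handed in when it is done.

Besides the shell and the picture viewer there is one more tool, called after "Call:" in YAML: its name, and indented under it one key for each argument. jog_arm: Moves the arm, as the interface text tells. Its arguments: {"type":"object","properties":{"plan":{"type":"array","items":{"type":"object","properties":{"claw":{"type":"number"},"x":{"type":"number"},"y":{"type":"number"},"z":{"type":"number"},"turn":{"type":"number"}}}},"newtons":{"type":"number"}},"required":["plan"]}

```bash
mkdir -p pics; ls; cat > h.py <<'E'
from workcell import bot
import numpy as np, cv2
def shot(name,fn):
    im=bot.read_camera(name); cv2.imwrite('pics/'+fn,im[:,:,::-1]); return im
def P(name):
    p=bot.camera_params(name); return p,np.array(p['world_to_cam'])
def ray(name,u,v,z):
    p,T=P(name); d=np.array([(u-p['cx'])/p['fx'],-(v-p['cy'])/p['fy'],-1.])
    if 'dist' in p: print('DIST',p['dist'])
    R=T[:3,:3]; c=-R.T@T[:3,3]; w=R.T@d; s=(z-c[2])/w[2]; return c+s*w
def proj(name,pt):
    p,T=P(name); c=T[:3,:3]@np.array(pt)+T[:3,3]; return p['cx']+p['fx']*c[0]/-c[2], p['cy']+p['fy']*(-c[1])/-c[2]
E
python3 - <<'E'
from h import *
a=shot('top','t0.png');b=shot('scene','s0.png')
for n in('top','scene'):
    p=bot.camera_params(n);print({k:(v if k!='world_to_cam' else np.round(v,3).tolist()) for k,v in p.items()})
s=bot.read_state();print(s['time'],s['tool_pos'],s['tcp_rot'],s['width'])
E
```

```text
pics
{'fx': 444.8760324231616, 'fy': 444.8760324231616, 'cx': 262.96645910738954, 'cy': 217.88504529295383, 'world_to_cam': [[-0.026, -1.0, -0.001, 0.012], [0.993, -0.026, 0.118, -0.555], [-0.118, 0.002, 0.993, -0.909], [0.0, 0.0, 0.0, 1.0]]}
{'fx': 407.4472082405173, 'fy': 407.4472082405173, 'cx': 280.91244871616124, 'cy': 209.81154006483203, 'world_to_cam': [[-0.77, 0.638, -0.019, 0.414], [-0.33, -0.372, 0.868, 0.127], [0.546, 0.674, 0.497, -1.419], [0.0, 0.0, 0.0, 1.0]]}
0.1 [ 0.20111705 -0.64363955  0.23004936] [-3.10359584e+00 -4.73578139e-01  3.83291573e-04] 0.9987078477024334
```

View pics/t0.png

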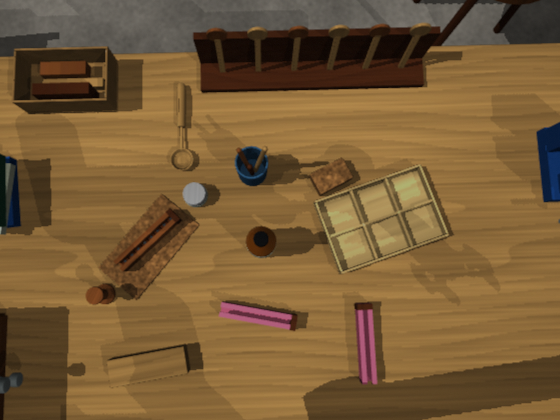

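View pics/s0.png

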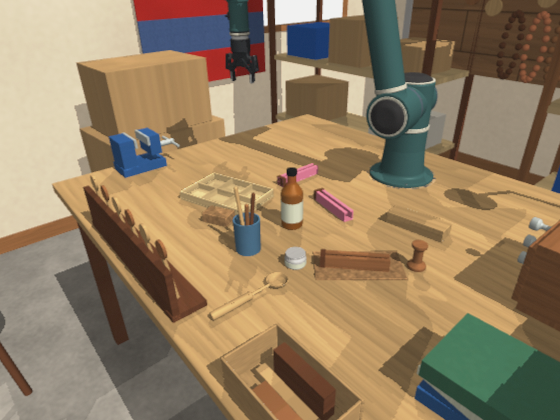

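```bash
python3 - <<'E'
import cv2,numpy as np
im=cv2.imread('pics/t0.png')
a=cv2.resize(im[180:310,80:220],None,fx=4.28,fy=4.28,interpolation=cv2.INTER_CUBIC)
a=cv2.convertScaleAbs(a,alpha=1.7,beta=10)
cv2.imwrite('pics/c0.png',a);print(a.shape)
hsv=cv2.cvtColor(im,cv2.COLOR_BGR2HSV)
for n,(x,y) in dict(tray=(342,210),traywall=(350,265),wood=(300,380),mat=(125,240),sh=(150,240)).items(): print(n,hsv[y-1:y+2,x-1:x+2].reshape(-1,3).mean(0).round())
E
```

```text
(556, 599, 3)
tray [ 20. 120. 176.]
traywall [ 20. 123. 154.]
wood [ 17. 149. 151.]
mat [ 15. 160. 109.]
sh [ 12. 186. 106.]
```

View pics/c0.png

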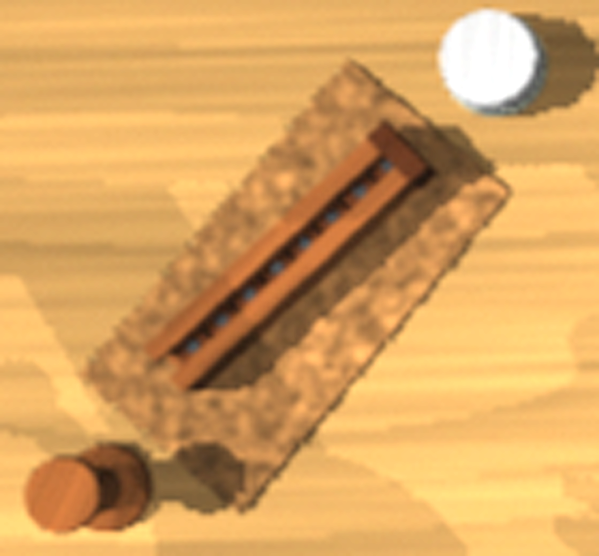

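The crop shows the wooden tube on the cork mat, with the mouth at lower left (crop 168,371) by the spool and the dark cap at upper right (408,150) by the tin. Eight bluish bead tops show through its slot. Look-alikes in the top view are the two pink tubes (258,315) and (367,343), the board or box (148,365) and the two blocks in the crate (62,68)/(62,90). I'm taking the tube at (150,240), since it is wooden, slotted and on the mat.

```bash
python3 - <<'E'
from h import *
k=4.28
f=lambda u,v,z: ray('top',80+(u+.5)/k-.5,180+(v+.5)/k-.5,z)
C=[f(u,v,.034) for u,v in((150,357),(185,388),(432,175),(385,122))]
m=(C[0]+C[1])/2;c=(C[2]+C[3])/2
print('corners',np.round(C,4).tolist());d=(c-m)[:2];print('mouth',m,'cap',c,'len',np.hypot(*d),'yaw',np.degrees(np.arctan2(d[1],d[0])),'w',np.linalg.norm(C[0]-C[1]),np.linalg.norm(C[2]-C[3]))
M=[f(u,v,.004) for u,v in((350,62),(510,190),(243,510),(88,372))]
print('mat',np.mean(M,0),np.linalg.norm(M[0]-M[1]),np.linalg.norm(M[1]-M[2])); e=(M[0]+M[1]-M[2]-M[3])[:2];print('matyaw',np.degrees(np.arctan2(e[1],e[0])))
im=cv2.imread('pics/t0.png');hsv=cv2.cvtColor(im,cv2.COLOR_BGR2HSV)
T=[ray('top',u,v,.028) for u,v in((315,205),(421,166),(449,232),(342,272))]
print('tray',np.mean(T,0),np.round(T,4).tolist());print(np.linalg.norm(T[0]-T[1]),np.linalg.norm(T[1]-T[2]))
e=(T[0]+T[1]-T[2]-T[3])[:2];print('trayyaw',np.degrees(np.arctan2(e[1],e[0])))
for n,u,v,z in(('bottle',261,240,.17),('spool',95,295,.066),('tin',194,194,.034),('pot',252,160,.1),('block',332,176,.03)): print(n,ray('top',u,v,z).round(3))
# bead dots
a=im.astype(int); msk=((a[:,:,0]-a[:,:,2])>-15).astype(np.uint8); msk[:180]=0;msk[310:]=0;msk[:,:80]=0;msk[:,185:]=0
n,l,s,ce=cv2.connectedComponentsWithStats(msk);print([(ce[i].round(1).tolist(),s[i,4]) for i in range(1,n)])
E
```

```text
corners [[0.4679, 0.31, 0.034], [0.4524, 0.2927, 0.034], [0.5538, 0.172, 0.034], [0.5808, 0.1951, 0.034]]
mouth [0.46018361 0.30136427 0.034     ] cap [0.56729339 0.18353765 0.034     ] len 0.15923447450385322 yaw -47.72772712935479 w 0.023184821382612995 0.03560238005095912
mat [0.50469053 0.24518308 0.004     ] 0.10626591392105166 0.2069799914953718
matyaw -40.50523631345382
tray [ 0.54791527 -0.25515619  0.028     ] [[0.5803, -0.1141, 0.028], [0.6593, -0.346, 0.028], [0.5151, -0.3956, 0.028], [0.4369, -0.165, 0.028]]
0.24497973508970616 0.15245361374731353
trayyaw 19.279004841579308
bottle [0.499 0.003 0.17 ]
spool [0.404 0.338 0.066]
tin [0.61  0.143 0.034]
pot [0.664 0.017 0.1  ]
block [ 0.642 -0.153  0.03 ]
[([183.9, 193.4], np.int32(11)), ([169.5, 218.0], np.int32(4)), ([166.0, 220.0], np.int32(1)), ([178.5, 221.0], np.int32(6)), ([163.3, 224.0], np.int32(7)), ([157.2, 229.8], np.int32(6)), ([150.5, 236.0], np.int32(6)), ([144.0, 242.0], np.int32(7)), ([137.5, 248.0], np.int32(6)), ([131.0, 254.0], np.int32(7)), ([124.3, 260.0], np.int32(7))]
```

```bash
python3 - <<'E'
from h import *
D=[(124.3,260),(131,254),(137.5,248),(144,242),(150.5,236),(157.2,229.8),(163.3,224),(169.5,218)]
W=np.array([ray('top',u,v,.026) for u,v in D]);c=W.mean(0)
_,_,vt=np.linalg.svd((W-c)[:,:2]);d=vt[0]*(1 if vt[0][0]>0 else -1)
print('c',c,'yaw',np.degrees(np.arctan2(d[1],d[0])),'s',((W-c)[:,:2]@d).round(4))
im=cv2.imread('pics/t0.png');a=cv2.resize(im[155:285,300:460],None,fx=4,fy=4,interpolation=cv2.INTER_CUBIC)
a=cv2.convertScaleAbs(a,alpha=1.4)
# overlay predicted rim
ctr=np.array([.548,-.255]);y=np.radians(19)
R=np.array([[np.cos(y),-np.sin(y)],[np.sin(y),np.cos(y)]])
for z,col in((.028,(0,0,255)),):
  for (x0,y0,x1,y1) in((-82.5,-122.5,82.5,-122.5),(82.5,-122.5,82.5,122.5),(82.5,122.5,-82.5,122.5),(-82.5,122.5,-82.5,-122.5),(0,-120,0,120)):
    p=[]
    for q in((x0,y0),(x1,y1)):
      w=ctr+R@np.array(q)/1000;u,v=proj('top',(w[0],w[1],z));p.append((int((u-300+.5)*4),int((v-155+.5)*4)))
    cv2.line(a,p[0],p[1],col,1)
cv2.imwrite('pics/c1.png',a)
E
```

```text
c [0.51723672 0.24428369 0.026     ] yaw -47.757696610284476 s [-0.0647 -0.0461 -0.0277 -0.0093  0.0092  0.0283  0.046   0.0642]
```

View pics/c1.png

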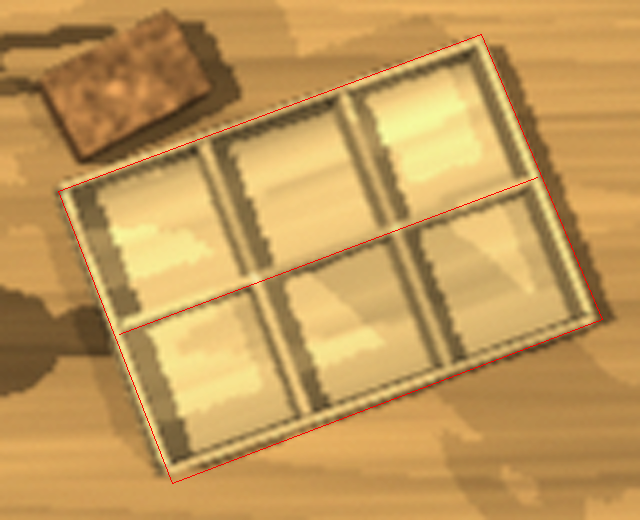

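The overlay puts the tray at about (0.550, -0.255) with a yaw of 19°, and the red rim fits it to within 3 mm. The tool can't be tipped with this interface, so I'll keep the tube level and move the beads by inertia: gentle run-up, then sharp stops.

```bash
cat > pl.py <<'E'
import sys,json
from h import *
from scipy.spatial.transform import Rotation as Ro
def pose():
    s=bot.read_state();R=Ro.from_rotvec(s['tcp_rot']).as_matrix()
    return s,np.array(s['tool_pos']),np.degrees(np.arctan2(R[1,0],R[0,0]))
def plan(x,y,z,yaw,n,claw,start=None):
    """rows (rounded to mm / 0.1 deg) to go straight to the target"""
    s,p,w=pose()
    if start is not None: p,w=np.array(start[:3]),start[3]
    t=np.array([x,y,z]);out=[]
    for k in range(n):
        st=(t-p)/(n-k);dw=(yaw-w)/(n-k);c,sn=np.cos(np.radians(w)),np.sin(np.radians(w))
        r=[round(v,3) for v in(c*st[0]+sn*st[1],sn*st[0]-c*st[1],-st[2])];tu=round(-dw,1)
        p=p+[c*r[0]+sn*r[1],sn*r[0]-c*r[1],-r[2]];w-=tu
        out.append(dict(claw=claw,x=r[0],y=r[1],z=r[2],turn=tu))
    for i in range(0,n,10): print(json.dumps(out[i:i+10]))
    return [*p,w]
E
python3 - <<'E'
from pl import *
print(pose()[1:]);e=plan(.5226,.2383,.20,132.3,17,0);print(e)
E
```

```text
(array([ 0.20111705, -0.64363955,  0.23004936]), np.float64(17.351693543139643))
[{"claw": 0, "x": 0.034, "y": -0.044, "z": 0.002, "turn": -6.8}, {"claw": 0, "x": 0.038, "y": -0.04, "z": 0.002, "turn": -6.8}, {"claw": 0, "x": 0.043, "y": -0.035, "z": 0.002, "turn": -6.8}, {"claw": 0, "x": 0.047, "y": -0.029, "z": 0.002, "turn": -6.8}, {"claw": 0, "x": 0.05, "y": -0.024, "z": 0.002, "turn": -6.7}, {"claw": 0, "x": 0.052, "y": -0.018, "z": 0.002, "turn": -6.8}, {"claw": 0, "x": 0.054, "y": -0.011, "z": 0.002, "turn": -6.7}, {"claw": 0, "x": 0.055, "y": -0.005, "z": 0.002, "turn": -6.8}, {"claw": 0, "x": 0.055, "y": 0.002, "z": 0.002, "turn": -6.7}, {"claw": 0, "x": 0.055, "y": 0.008, "z": 0.002, "turn": -6.8}]
[{"claw": 0, "x": 0.053, "y": 0.014, "z": 0.001, "turn": -6.7}, {"claw": 0, "x": 0.051, "y": 0.02, "z": 0.002, "turn": -6.8}, {"claw": 0, "x": 0.048, "y": 0.026, "z": 0.001, "turn": -6.7}, {"claw": 0, "x": 0.045, "y": 0.032, "z": 0.002, "turn": -6.8}, {"claw": 0, "x": 0.041, "y": 0.037, "z": 0.001, "turn": -6.7}, {"claw": 0, "x": 0.037, "y": 0.042, "z": 0.002, "turn": -6.8}, {"claw": 0, "x": 0.031, "y": 0.046, "z": 0.001, "turn": -6.7}]
[np.float64(0.5227353302008139), np.float64(0.23851012309241076), np.float64(0.2000493611836613), np.float64(132.25169354313962)]
```

Call:
jog_arm:
  plan:
    - {"claw": 0, "x": 0.034, "y": -0.044, "z": 0.002, "turn": -6.8}
    - {"claw": 0, "x": 0.038, "y": -0.04, "z": 0.002, "turn": -6.8}
    - {"claw": 0, "x": 0.043, "y": -0.035, "z": 0.002, "turn": -6.8}
    - {"claw": 0, "x": 0.047, "y": -0.029, "z": 0.002, "turn": -6.8}
    - {"claw": 0, "x": 0.05, "y": -0.024, "z": 0.002, "turn": -6.7}
    - {"claw": 0, "x": 0.052, "y": -0.018, "z": 0.002, "turn": -6.8}
    - {"claw": 0, "x": 0.054, "y": -0.011, "z": 0.002, "turn": -6.7}
    - {"claw": 0, "x": 0.055, "y": -0.005, "z": 0.002, "turn": -6.8}
    - {"claw": 0, "x": 0.055, "y": 0.002, "z": 0.002, "turn": -6.7}
    - {"claw": 0, "x": 0.055, "y": 0.008, "z": 0.002, "turn": -6.8}

```text
time: 1.35
tool_pos: [0.3911, -0.1233, 0.211]
tcp_rot: [2.311, 2.127, 0.0]
wrist_force: [0.4, 0.1, -0.1]
width: 1.0
```

Call:
jog_arm:
  plan:
    - {"claw": 0, "x": 0.053, "y": 0.014, "z": 0.001, "turn": -6.7}
    - {"claw": 0, "x": 0.051, "y": 0.02, "z": 0.002, "turn": -6.8}
    - {"claw": 0, "x": 0.048, "y": 0.026, "z": 0.001, "turn": -6.7}
    - {"claw": 0, "x": 0.045, "y": 0.032, "z": 0.002, "turn": -6.8}
    - {"claw": 0, "x": 0.041, "y": 0.037, "z": 0.001, "turn": -6.7}
    - {"claw": 0, "x": 0.037, "y": 0.042, "z": 0.002, "turn": -6.8}
    - {"claw": 0, "x": 0.031, "y": 0.046, "z": 0.001, "turn": -6.7}
    - {"claw": 0}

```text
schema error: expected keys claw, x, y, z, turn
```

```bash
python3 - <<'E'
from pl import *
print(pose()[1:],pose()[0]['q']);e=plan(.5226,.2383,.008,132.3,5,0);print(e)
E
```

```text
(array([ 0.39108742, -0.12325313,  0.21104829]), np.float64(85.25089568918716)) [-3.66065088e-01 -2.45175681e-01  2.15522202e+00  1.96354201e-06
  1.23124227e+00 -2.83178247e-01]
[{"claw": 0, "x": 0.074, "y": 0.02, "z": 0.041, "turn": -9.4}, {"claw": 0, "x": 0.07, "y": 0.032, "z": 0.041, "turn": -9.4}, {"claw": 0, "x": 0.064, "y": 0.043, "z": 0.04, "turn": -9.4}, {"claw": 0, "x": 0.056, "y": 0.053, "z": 0.041, "turn": -9.4}, {"claw": 0, "x": 0.046, "y": 0.062, "z": 0.04, "turn": -9.4}]
[np.float64(0.5230081500711479), np.float64(0.2384686335288579), np.float64(0.008048289901103997), np.float64(132.2508956891872)]
```

Call:
jog_arm:
  plan:
    - {"claw": 0, "x": 0.053, "y": 0.014, "z": 0.001, "turn": -6.7}
    - {"claw": 0, "x": 0.051, "y": 0.02, "z": 0.002, "turn": -6.8}
    - {"claw": 0, "x": 0.048, "y": 0.026, "z": 0.001, "turn": -6.7}
    - {"claw": 0, "x": 0.045, "y": 0.032, "z": 0.002, "turn": -6.8}
    - {"claw": 0, "x": 0.041, "y": 0.037, "z": 0.001, "turn": -6.7}
    - {"claw": 0, "x": 0.037, "y": 0.042, "z": 0.002, "turn": -6.8}
    - {"claw": 0, "x": 0.031, "y": 0.046, "z": 0.001, "turn": -6.7}
    - {"claw": 0, "x": 0, "y": 0, "z": 0.05, "turn": 0}
    - {"claw": 0, "x": 0, "y": 0, "z": 0.05, "turn": 0}
    - {"claw": 0, "x": 0, "y": 0, "z": 0, "turn": 0}

```text
time: 2.6
tool_pos: [0.5183, 0.2362, 0.0961]
tcp_rot: [-1.268, -2.866, 0.013]
wrist_force: [-0.2, 0.5, -0.2]
width: 1.003
```

```bash
python3 - <<'E'
from pl import *
print(pose()[1:]);im=shot('top','t1.png')
a=cv2.resize(im[170:310,80:230],None,fx=4,fy=4,interpolation=cv2.INTER_CUBIC)[:,:,::-1]
cv2.imwrite('pics/c2.png',cv2.convertScaleAbs(a,alpha=1.6))
e=plan(.5226,.2383,.007,132.25,4,0)
E
```

```text
(array([0.5182641 , 0.23623636, 0.09605363]), np.float64(132.27176821446727))
[{"claw": 0, "x": -0.0, "y": 0.001, "z": 0.023, "turn": 0.0}, {"claw": 0, "x": -0.0, "y": 0.0, "z": 0.023, "turn": 0.0}, {"claw": 0, "x": -0.0, "y": 0.001, "z": 0.023, "turn": 0.0}, {"claw": 0, "x": -0.0, "y": 0.0, "z": 0.023, "turn": 0.0}]
```

View pics/c2.png

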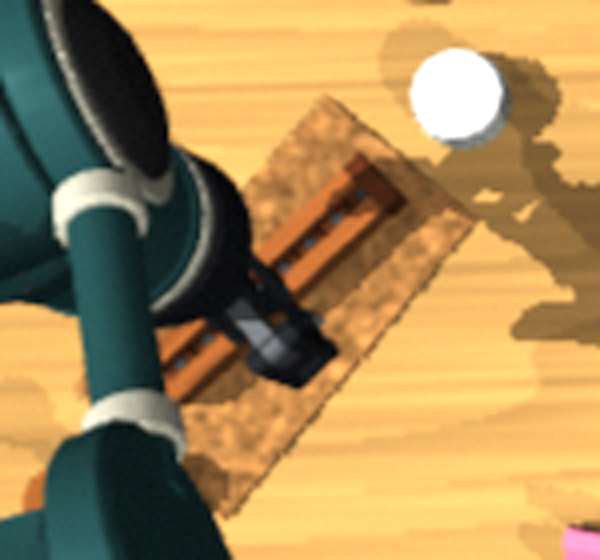

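The crop shows the gripper straddling the tube, aligned with it, and the cap end (crop 375,185) clear.

Call:
jog_arm:
  plan:
    - {"claw": 0, "x": 0, "y": 0.002, "z": 0.03, "turn": 0}
    - {"claw": 0, "x": 0, "y": 0, "z": 0.03, "turn": 0}
    - {"claw": 0, "x": 0, "y": 0, "z": 0.02, "turn": 0}
    - {"claw": 0, "x": 0, "y": 0, "z": 0.007, "turn": 0}
    - {"claw": 0, "x": 0, "y": 0, "z": 0, "turn": 0}

```text
time: 3.28
tool_pos: [0.525, 0.2393, 0.015]
tcp_rot: [1.272, 2.872, 0.001]
wrist_force: [-0.4, 0.0, -0.6]
width: 0.998
```

Call:
jog_arm:
  plan:
    - {"claw": 1, "x": 0, "y": 0, "z": 0, "turn": 0}
    - {"claw": 1, "x": 0, "y": 0, "z": 0, "turn": 0}
    - {"claw": 1, "x": 0, "y": 0, "z": 0, "turn": 0}
    - {"claw": 1, "x": 0, "y": 0, "z": 0, "turn": 0}
    - {"claw": 1, "x": 0, "y": 0, "z": 0, "turn": 0}
    - {"claw": 1, "x": 0, "y": 0, "z": 0, "turn": 0}
  newtons: 60

```text
time: 4.03
tool_pos: [0.5251, 0.2394, 0.015]
tcp_rot: [1.271, 2.872, 0.001]
wrist_force: [-0.6, 0.1, 6.1]
width: 0.337
```

Call:
jog_arm:
  plan:
    - {"claw": 0.3, "x": 0, "y": 0, "z": 0, "turn": 0}
    - {"claw": 0.3, "x": 0, "y": 0, "z": 0, "turn": 0}
    - {"claw": 0.3, "x": 0, "y": 0, "z": 0.005, "turn": 0}
    - {"claw": 0.3, "x": 0, "y": 0, "z": 0.004, "turn": 0}
    - {"claw": 1, "x": 0, "y": 0, "z": 0, "turn": 0}
    - {"claw": 1, "x": 0, "y": 0, "z": 0, "turn": 0}
    - {"claw": 1, "x": 0, "y": 0, "z": 0, "turn": 0}
    - {"claw": 1, "x": 0, "y": 0, "z": 0, "turn": 0}
  newtons: 60

```text
time: 5.03
tool_pos: [0.5244, 0.2392, 0.0052]
tcp_rot: [-1.272, -2.873, 0.0]
wrist_force: [0.2, -0.7, -0.9]
width: 0.34
```

Call:
jog_arm:
  plan:
    - {"claw": 1, "x": 0, "y": 0, "z": -0.01, "turn": 0}
    - {"claw": 1, "x": 0, "y": 0, "z": -0.02, "turn": 0}
    - {"claw": 1, "x": 0, "y": 0, "z": -0.03, "turn": 0}
    - {"claw": 1, "x": 0, "y": 0, "z": -0.03, "turn": 0}
    - {"claw": 1, "x": 0, "y": 0, "z": -0.03, "turn": 0}
    - {"claw": 1, "x": 0, "y": 0, "z": 0, "turn": 0}

```text
time: 5.78
tool_pos: [0.5273, 0.2404, 0.13]
tcp_rot: [1.269, 2.867, 0.01]
wrist_force: [0.1, 0.2, -2.5]
width: 0.341
```

```bash
python3 - <<'E'
from pl import *
print(pose());shot('scene','s2.png');im=shot('top','t2.png')
c=cv2.imread('pics/s2.png')[150:330,260:480]
cv2.imwrite('pics/c3.png',cv2.resize(c,None,fx=3,fy=3,interpolation=cv2.INTER_CUBIC))
E
```

```text
({'time': 5.775, 'q': array([ 3.84739979e-01,  1.63740318e-01,  1.92038689e+00, -2.71883684e-05,
        1.04880270e+00, -3.52671829e-01]), 'joint_vel': array([-2.45006723e-03,  4.14042263e-02,  5.29400125e-02, -6.56896922e-05,
       -1.85048750e-02,  2.31960839e-03]), 'joint_torque': array([ 3.88029800e-02, -4.42250061e+01, -3.42021096e+01,  1.04960453e-02,
        3.14422203e-01, -5.36501939e-04]), 'tool_pos': array([0.52733968, 0.24038505, 0.12999485]), 'tcp_rot': array([1.26905041, 2.86724348, 0.00973037]), 'wrist_force': array([ 0.14318006,  0.22139015, -2.48614657]), 'torque': array([-0.02937332, -0.00448645,  0.01234066]), 'width': 0.3411913806744609}, array([0.52733968, 0.24038505, 0.12999485]), np.float64(132.25065390986126))
```

View pics/c3.png

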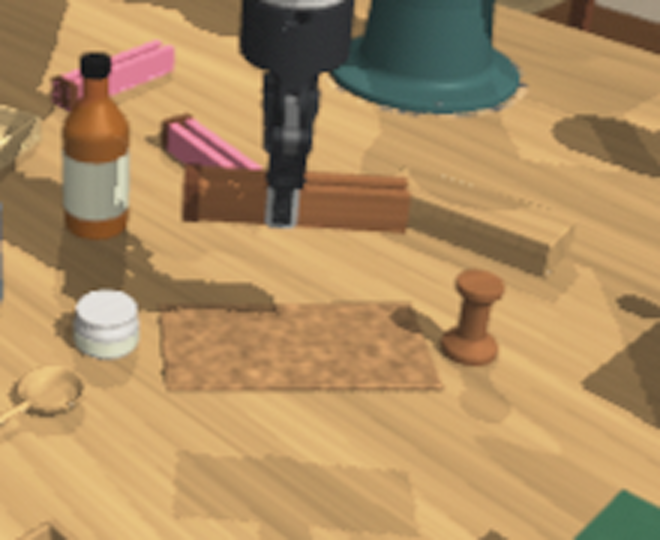

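```bash
cat >> pl.py <<'E'
C=np.array([.550,-.255]);ty=np.radians(19);EX=np.array([np.cos(ty),np.sin(ty)]);EY=np.array([-EX[1],EX[0]])
L=.0926
def tcp_for(xt,yt): return C+xt*EX+(yt-L)*EY       # mouth at tray xt,yt, tube along +y of tray
def mouth():
    s,p,w=pose();m=p[:2]+L*np.array([np.cos(np.radians(w)),np.sin(np.radians(w))])-C
    return np.round([m@EX,m@EY,p[2],w],4)
def wplan(x,y,z,yaw,weights,claw=1):
    s,p,w=pose();t=np.array([x,y,z]);out=[];W=np.array(weights,float)
    for k in range(len(W)):
        f=W[k]/W[k:].sum();st=(t-p)*f;dw=(yaw-w)*f;c,sn=np.cos(np.radians(w)),np.sin(np.radians(w))
        r=[round(v,3) for v in(c*st[0]+sn*st[1],sn*st[0]-c*st[1],-st[2])];tu=round(-dw,1)
        p=p+[c*r[0]+sn*r[1],sn*r[0]-c*r[1],-r[2]];w-=tu
        out.append(dict(claw=claw,x=r[0],y=r[1],z=r[2],turn=tu))
    for i in range(0,len(W),10): print(json.dumps(out[i:i+10]))
E
python3 - <<'E'
from pl import *
t=tcp_for(-.04,-.03);print(t)
wplan(t[0],t[1],.22,109,[1,2,3,4]+[4.5]*10+[3.5,2.5,1.5,.5])
E
```

```text
[ 0.55209391 -0.3839433 ]
[{"claw": 1, "x": -0.008, "y": -0.006, "z": -0.001, "turn": 0.4}, {"claw": 1, "x": -0.015, "y": -0.013, "z": -0.003, "turn": 0.7}, {"claw": 1, "x": -0.023, "y": -0.019, "z": -0.005, "turn": 1.1}, {"claw": 1, "x": -0.031, "y": -0.024, "z": -0.006, "turn": 1.5}, {"claw": 1, "x": -0.036, "y": -0.026, "z": -0.007, "turn": 1.7}, {"claw": 1, "x": -0.037, "y": -0.025, "z": -0.007, "turn": 1.7}, {"claw": 1, "x": -0.038, "y": -0.024, "z": -0.007, "turn": 1.7}, {"claw": 1, "x": -0.038, "y": -0.023, "z": -0.007, "turn": 1.6}, {"claw": 1, "x": -0.039, "y": -0.022, "z": -0.007, "turn": 1.7}, {"claw": 1, "x": -0.039, "y": -0.021, "z": -0.007, "turn": 1.6}]
[{"claw": 1, "x": -0.04, "y": -0.019, "z": -0.006, "turn": 1.7}, {"claw": 1, "x": -0.041, "y": -0.018, "z": -0.007, "turn": 1.6}, {"claw": 1, "x": -0.041, "y": -0.017, "z": -0.006, "turn": 1.7}, {"claw": 1, "x": -0.042, "y": -0.016, "z": -0.007, "turn": 1.6}, {"claw": 1, "x": -0.033, "y": -0.012, "z": -0.005, "turn": 1.3}, {"claw": 1, "x": -0.023, "y": -0.008, "z": -0.003, "turn": 0.9}, {"claw": 1, "x": -0.014, "y": -0.004, "z": -0.002, "turn": 0.6}, {"claw": 1, "x": -0.005, "y": -0.001, "z": -0.001, "turn": 0.1}]
```

Call:
jog_arm:
  plan:
    - {"claw": 1, "x": -0.008, "y": -0.006, "z": -0.02, "turn": 0.4}
    - {"claw": 1, "x": -0.015, "y": -0.013, "z": -0.025, "turn": 0.7}
    - {"claw": 1, "x": -0.023, "y": -0.019, "z": -0.025, "turn": 1.1}
    - {"claw": 1, "x": -0.031, "y": -0.024, "z": -0.02, "turn": 1.5}
    - {"claw": 1, "x": -0.036, "y": -0.026, "z": 0, "turn": 1.7}
    - {"claw": 1, "x": -0.037, "y": -0.025, "z": 0, "turn": 1.7}
    - {"claw": 1, "x": -0.038, "y": -0.024, "z": 0, "turn": 1.7}
    - {"claw": 1, "x": -0.038, "y": -0.023, "z": 0, "turn": 1.6}
    - {"claw": 1, "x": -0.039, "y": -0.022, "z": 0, "turn": 1.7}
    - {"claw": 1, "x": -0.039, "y": -0.021, "z": 0, "turn": 1.6}

```text
time: 7.12
tool_pos: [0.5389, -0.1288, 0.2152]
tcp_rot: [-1.607, -2.698, 0.001]
wrist_force: [0.8, -0.4, -1.9]
width: 0.338
```

Call:
jog_arm:
  plan:
    - {"claw": 1, "x": -0.04, "y": -0.019, "z": 0, "turn": 1.7}
    - {"claw": 1, "x": -0.041, "y": -0.018, "z": 0, "turn": 1.6}
    - {"claw": 1, "x": -0.041, "y": -0.017, "z": 0, "turn": 1.7}
    - {"claw": 1, "x": -0.042, "y": -0.016, "z": 0.01, "turn": 1.6}
    - {"claw": 1, "x": -0.033, "y": -0.012, "z": 0.03, "turn": 1.3}
    - {"claw": 1, "x": -0.023, "y": -0.008, "z": 0.04, "turn": 0.9}
    - {"claw": 1, "x": -0.014, "y": -0.004, "z": 0.04, "turn": 0.6}
    - {"claw": 1, "x": -0.005, "y": -0.001, "z": 0.03, "turn": 0.1}
    - {"claw": 1, "x": 0, "y": 0, "z": 0.015, "turn": 0}
    - {"claw": 1, "x": 0, "y": 0, "z": 0, "turn": 0}

```text
time: 8.38
tool_pos: [0.551, -0.3833, 0.0489]
tcp_rot: [-1.821, -2.555, -0.0]
wrist_force: [-0.1, 0.8, -2.9]
width: 0.342
```

```bash
python3 - <<'E'
from pl import *
print(pose()[1:],mouth());im=shot('top','t3.png')
cv2.imwrite('pics/c4.png',cv2.convertScaleAbs(cv2.resize(im[130:330,280:480],None,fx=3,fy=3,interpolation=cv2.INTER_CUBIC)[:,:,::-1],alpha=1.5))
E
```

```text
(array([ 0.55103772, -0.383299  ,  0.04888175]), np.float64(109.03881206892625)) [-4.090000e-02 -2.900000e-02  4.890000e-02  1.090388e+02]
```

View pics/c4.png

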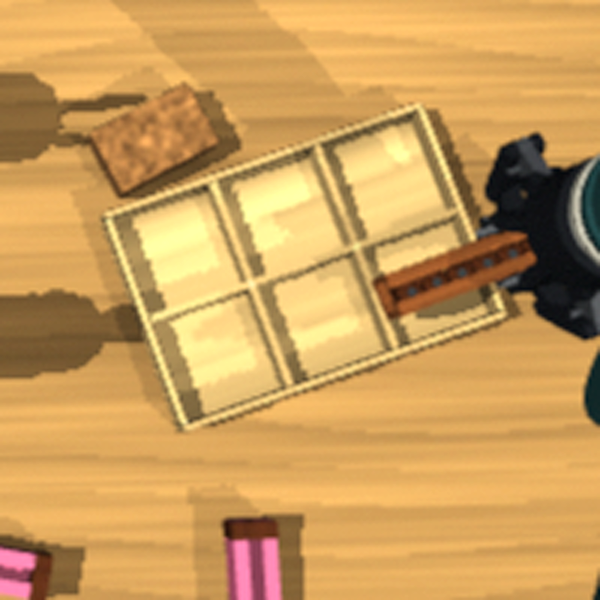

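The mouth sits level above the tray at crop (390,298), near the divider, and four bead tops are still in place. First test stroke: gentle run-up, then a sharp stop over pocket1.

Call:
jog_arm:
  plan:
    - {"claw": 1, "x": 0.01, "y": 0, "z": 0.003, "turn": 0}
    - {"claw": 1, "x": 0.02, "y": 0, "z": 0.003, "turn": 0}
    - {"claw": 1, "x": 0.03, "y": 0, "z": 0, "turn": 0}
    - {"claw": 1, "x": 0.04, "y": 0, "z": 0, "turn": 0}
    - {"claw": 1, "x": 0, "y": 0, "z": 0, "turn": 0}
    - {"claw": 1, "x": 0, "y": 0, "z": 0, "turn": 0}

```text
time: 9.18
tool_pos: [0.5207, -0.2896, 0.0458]
tcp_rot: [1.82, 2.557, 0.0]
wrist_force: [-0.4, 0.2, -2.1]
width: 0.344
```

```bash
cat >> pl.py <<'E'
BL=lambda im:(im[:,:,2].astype(int)-im[:,:,0]>-15).astype(np.uint8)
def beads(fn):
    """bead dots: in the tube as distance (mm) behind the mouth; elsewhere over the tray in tray mm; and tray occupancy"""
    s,p,w=pose();im=shot('top',fn);m=BL(im)
    n,l,st,ce=cv2.connectedComponentsWithStats(m);q=np.array([np.cos(np.radians(w)),np.sin(np.radians(w))]);r=np.array([-q[1],q[0]])
    tube=[];free=[]
    for i in range(1,n):
        if not 2<=st[i,4]<=40: continue
        a=ray('top',*ce[i],p[2]+.021)[:2]-p[:2];f,g=a@q,a@r
        if abs(g)<.009 and .02<f<.11: tube.append(round((L-f)*1e3,1));continue
        b=ray('top',*ce[i],.023)[:2]-C;x,y=b@EX,b@EY
        if abs(x)<.11 and abs(y)<.16: free.append((round(x*1e3),round(y*1e3),int(st[i,4])))
    print('mouth',mouth(),'t',s['time'],'tube',sorted(tube),'free',free)
    return im
E
python3 - <<'E'
from pl import *
im=beads('t4.png')
E
```

```text
mouth [-3.910000e-02  6.890000e-02  4.570000e-02  1.090778e+02] t 9.175 tube [np.float64(10.0), np.float64(28.8), np.float64(47.6), np.float64(67.1)] free [(-43, -29, 4)]
```

Advance per stroke is about 9 mm, as predicted, and the lead bead is now 10 mm behind the mouth. Repeat the stroke.

Call:
jog_arm:
  plan:
    - {"claw": 1, "x": -0.01, "y": 0, "z": 0.002, "turn": 0}
    - {"claw": 1, "x": -0.02, "y": 0, "z": 0.001, "turn": 0}
    - {"claw": 1, "x": -0.03, "y": 0, "z": 0, "turn": 0}
    - {"claw": 1, "x": -0.025, "y": 0, "z": 0, "turn": 0}
    - {"claw": 1, "x": -0.015, "y": 0, "z": 0, "turn": 0}
    - {"claw": 1, "x": -0.005, "y": 0, "z": 0, "turn": 0}

```text
time: 9.98
tool_pos: [0.5541, -0.3904, 0.0409]
tcp_rot: [-1.825, -2.557, -0.0]
wrist_force: [0.6, 0.5, -1.4]
width: 0.342
```

Call:
jog_arm:
  plan:
    - {"claw": 1, "x": 0.01, "y": 0, "z": 0, "turn": 0}
    - {"claw": 1, "x": 0.02, "y": 0, "z": 0, "turn": 0}
    - {"claw": 1, "x": 0.03, "y": 0, "z": 0, "turn": 0}
    - {"claw": 1, "x": 0.044, "y": 0, "z": 0, "turn": 0}
    - {"claw": 1, "x": 0, "y": 0, "z": 0, "turn": 0}
    - {"claw": 1, "x": 0, "y": 0, "z": 0, "turn": 0}

```text
time: 10.72
tool_pos: [0.5199, -0.2892, 0.0417]
tcp_rot: [1.821, 2.559, -0.0]
wrist_force: [0.2, -0.9, -2.6]
width: 0.343
```

```bash
python3 - <<'E'
from pl import *
im=beads('t5.png')
cv2.imwrite('pics/c5.png',cv2.convertScaleAbs(cv2.resize(im[150:300,280:480],None,fx=3,fy=3,interpolation=cv2.INTER_CUBIC)[:,:,::-1],alpha=1.5))
E
```

```text
mouth [-3.960000e-02  6.910000e-02  4.190000e-02  1.091031e+02] t 10.725 tube [np.float64(20.1), np.float64(37.4), np.float64(56.5)] free [(-43, -18, 4), (-46, 104, 4)]
```

View pics/c5.png

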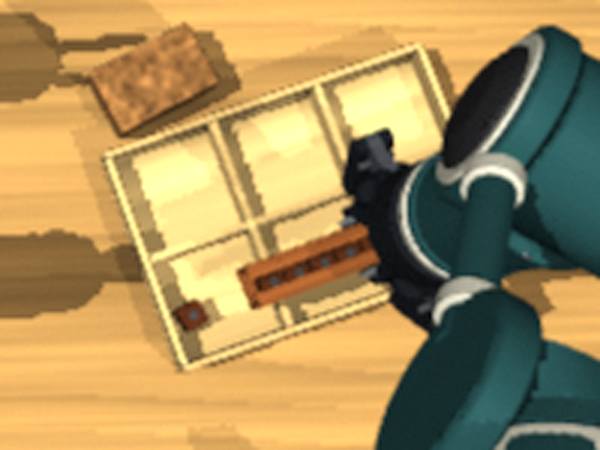

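Bead 1 is in pocket1 at crop (190,316), thrown about 35 mm past the mouth, and the next bead is 20 mm behind the mouth. For pocket2 I'll use two strokes that stop with the mouth at tray y of about -25.

Call:
jog_arm:
  plan:
    - {"claw": 1, "x": -0.01, "y": 0, "z": 0, "turn": 0}
    - {"claw": 1, "x": -0.02, "y": 0, "z": 0, "turn": 0}
    - {"claw": 1, "x": -0.03, "y": 0, "z": 0, "turn": 0}
    - {"claw": 1, "x": -0.04, "y": 0, "z": 0, "turn": 0}
    - {"claw": 1, "x": -0.04, "y": 0, "z": 0, "turn": 0}
    - {"claw": 1, "x": -0.03, "y": 0, "z": 0, "turn": 0}
    - {"claw": 1, "x": -0.02, "y": 0, "z": 0, "turn": 0}
    - {"claw": 1, "x": -0.008, "y": 0, "z": 0, "turn": 0}

```text
time: 11.78
tool_pos: [0.5847, -0.4808, 0.0408]
tcp_rot: [1.825, 2.556, -0.0]
wrist_force: [-0.1, -0.1, -0.9]
width: 0.342
```

Call:
jog_arm:
  plan:
    - {"claw": 1, "x": 0.01, "y": 0, "z": 0, "turn": 0}
    - {"claw": 1, "x": 0.02, "y": 0, "z": 0, "turn": 0}
    - {"claw": 1, "x": 0.03, "y": 0, "z": 0, "turn": 0}
    - {"claw": 1, "x": 0.044, "y": 0, "z": 0, "turn": 0}
    - {"claw": 1, "x": 0, "y": 0, "z": 0, "turn": 0}
    - {"claw": 1, "x": 0, "y": 0, "z": 0, "turn": 0}

```text
time: 12.52
tool_pos: [0.5508, -0.3786, 0.0417]
tcp_rot: [1.821, 2.559, -0.0]
wrist_force: [-0.2, -0.8, -2.5]
width: 0.336
```

```bash
python3 - <<'E'
from pl import *
im=beads('t6.png')
E
```

```text
mouth [-3.950000e-02 -2.540000e-02  4.190000e-02  1.090804e+02] t 12.525 tube [np.float64(9.0), np.float64(27.4), np.float64(47.0), np.float64(66.1)] free [(-43, -125, 5), (-46, 104, 4)]
```

Call:
jog_arm:
  plan:
    - {"claw": 1, "x": -0.01, "y": 0, "z": 0, "turn": 0}
    - {"claw": 1, "x": -0.02, "y": 0, "z": 0, "turn": 0}
    - {"claw": 1, "x": -0.03, "y": 0, "z": 0, "turn": 0}
    - {"claw": 1, "x": -0.025, "y": 0, "z": 0, "turn": 0}
    - {"claw": 1, "x": -0.015, "y": 0, "z": 0, "turn": 0}
    - {"claw": 1, "x": -0.004, "y": 0, "z": 0, "turn": 0}

```text
time: 13.32
tool_pos: [0.5847, -0.4791, 0.041]
tcp_rot: [1.825, 2.557, -0.0]
wrist_force: [-0.8, 0.1, -2.2]
width: 0.34
```

Call:
jog_arm:
  plan:
    - {"claw": 1, "x": 0.01, "y": 0, "z": 0, "turn": 0}
    - {"claw": 1, "x": 0.02, "y": 0, "z": 0, "turn": 0}
    - {"claw": 1, "x": 0.03, "y": 0, "z": 0, "turn": 0}
    - {"claw": 1, "x": 0.044, "y": 0, "z": 0, "turn": 0}
    - {"claw": 1, "x": 0, "y": 0, "z": 0, "turn": 0}
    - {"claw": 1, "x": 0, "y": 0, "z": 0, "turn": 0}

```text
time: 14.08
tool_pos: [0.5508, -0.3784, 0.0418]
tcp_rot: [1.821, 2.559, -0.0]
wrist_force: [-0.6, -0.7, -2.2]
width: 0.341
```

```bash
python3 - <<'E'
from pl import *
im=beads('t7.png')
E
```

```text
mouth [-3.950000e-02 -2.530000e-02  4.200000e-02  1.090842e+02] t 14.075 tube [np.float64(18.3), np.float64(37.3), np.float64(56.4)] free [(-43, -136, 4), (-43, -116, 6), (-44, -3, 4), (-46, 104, 4)]
```

Call:
jog_arm:
  plan:
    - {"claw": 1, "x": -0.01, "y": 0, "z": 0, "turn": 0}
    - {"claw": 1, "x": -0.02, "y": 0, "z": 0, "turn": 0}
    - {"claw": 1, "x": -0.03, "y": 0, "z": 0, "turn": 0}
    - {"claw": 1, "x": -0.025, "y": 0, "z": 0, "turn": 0}
    - {"claw": 1, "x": -0.015, "y": 0, "z": 0, "turn": 0}
    - {"claw": 1, "x": -0.004, "y": 0, "z": 0, "turn": 0}

```text
time: 14.88
tool_pos: [0.5847, -0.4791, 0.041]
tcp_rot: [1.825, 2.557, 0.0]
wrist_force: [1.1, 0.2, -1.6]
width: 0.339
```

Call:
jog_arm:
  plan:
    - {"claw": 1, "x": 0.01, "y": 0, "z": 0, "turn": 0}
    - {"claw": 1, "x": 0.02, "y": 0, "z": 0, "turn": 0}
    - {"claw": 1, "x": 0.03, "y": 0, "z": 0, "turn": 0}
    - {"claw": 1, "x": 0.042, "y": 0, "z": 0, "turn": 0}
    - {"claw": 1, "x": 0, "y": 0, "z": 0, "turn": 0}
    - {"claw": 1, "x": 0, "y": 0, "z": 0, "turn": 0}

```text
time: 15.62
tool_pos: [0.5514, -0.3803, 0.0417]
tcp_rot: [1.821, 2.559, -0.0]
wrist_force: [0.4, 0.1, -1.7]
width: 0.339
```

```bash
python3 - <<'E'
from pl import *
im=beads('t8.png')
E
```

```text
mouth [-3.950000e-02 -2.730000e-02  4.190000e-02  1.090872e+02] t 15.625 tube [np.float64(9.8), np.float64(27.5), np.float64(46.5), np.float64(66.1)] free [(-43, -129, 4), (-43, 9, 4), (-46, 104, 4)]
```

Call:
jog_arm:
  plan:
    - {"claw": 1, "x": -0.01, "y": 0, "z": 0, "turn": 0}
    - {"claw": 1, "x": -0.02, "y": 0, "z": 0, "turn": 0}
    - {"claw": 1, "x": -0.03, "y": 0, "z": 0, "turn": 0}
    - {"claw": 1, "x": -0.035, "y": 0, "z": 0, "turn": 0}
    - {"claw": 1, "x": -0.035, "y": 0, "z": 0, "turn": 0}
    - {"claw": 1, "x": -0.025, "y": 0, "z": 0, "turn": 0}
    - {"claw": 1, "x": -0.015, "y": 0, "z": 0, "turn": 0}
    - {"claw": 1, "x": -0.008, "y": 0, "z": 0, "turn": 0}

```text
time: 16.68
tool_pos: [0.6083, -0.548, 0.0404]
tcp_rot: [-1.822, -2.552, -0.005]
wrist_force: [-4.8, 14.7, 4.8]
width: 0.337
```

Call:
jog_arm:
  plan:
    - {"claw": 1, "x": 0.01, "y": 0, "z": 0, "turn": 0}
    - {"claw": 1, "x": 0.02, "y": 0, "z": 0, "turn": 0}
    - {"claw": 1, "x": 0.03, "y": 0, "z": 0, "turn": 0}
    - {"claw": 1, "x": 0.044, "y": 0, "z": 0, "turn": 0}
    - {"claw": 1, "x": 0, "y": 0, "z": 0, "turn": 0}
    - {"claw": 1, "x": 0, "y": 0, "z": 0, "turn": 0}

```text
time: 17.42
tool_pos: [0.576, -0.4511, 0.042]
tcp_rot: [1.821, 2.558, -0.001]
wrist_force: [0.6, -0.7, -1.3]
width: 0.338
```

```bash
python3 - <<'E'
from pl import *
im=beads('t9.png')
t=tcp_for(.04,-.13);wplan(t[0],t[1],.0418,109,[1,2,3,4,4,3,2,1])
E
```

```text
mouth [-3.930000e-02 -1.021000e-01  4.220000e-02  1.090713e+02] t 17.425 tube [np.float64(18.3), np.float64(36.1), np.float64(56.7)] free [(-43, -74, 2), (-43, 9, 4), (-46, 104, 4)]
[{"claw": 1, "x": -0.001, "y": 0.004, "z": 0.0, "turn": 0.0}, {"claw": 1, "x": -0.003, "y": 0.008, "z": 0.0, "turn": 0.0}, {"claw": 1, "x": -0.004, "y": 0.012, "z": 0.0, "turn": 0.0}, {"claw": 1, "x": -0.006, "y": 0.016, "z": 0.0, "turn": 0.0}, {"claw": 1, "x": -0.006, "y": 0.016, "z": 0.0, "turn": 0.0}, {"claw": 1, "x": -0.004, "y": 0.012, "z": 0.0, "turn": 0.0}, {"claw": 1, "x": -0.003, "y": 0.007, "z": 0.0, "turn": 0.0}, {"claw": 1, "x": -0.001, "y": 0.004, "z": 0.0, "turn": 0.1}]
```

Pocket3 got its bead at (-43,-74). The retreat read 14.7 N at the far end, so the cap probably touched something on the -y side. I'll look at it before going on.

```bash
python3 - <<'E'
import cv2,numpy as np
f=lambda n:cv2.convertScaleAbs(cv2.resize(cv2.imread(n)[100:290,300:560],None,fx=3,fy=3,interpolation=cv2.INTER_CUBIC),alpha=1.5)
cv2.imwrite('pics/c6.png',f('pics/t9.png'))
a,b=[cv2.imread('pics/'+n)[110:210,535:560].astype(int) for n in('t0.png','t9.png')];print('vice diff px',(abs(a-b).max(2)>40).sum())
E
```

```text
vice diff px 1285
```

View pics/c6.png

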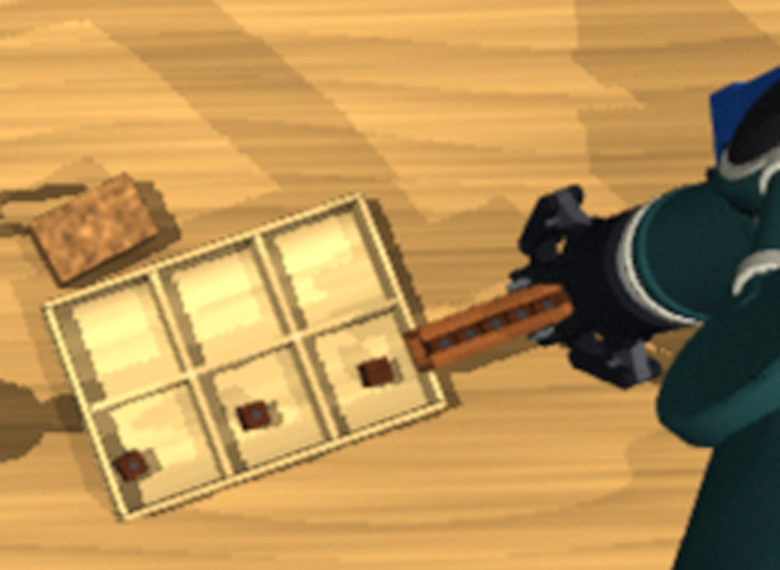

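Beads are in pockets 1, 2 and 3, at crop (133,464), (254,415) and (376,371). The unlisted blue vice, with its corner at crop (712,95), hasn't moved, but it limits the run-up on that side. For pockets 4–6 I'll turn the tube to point along tray +x, coming in from the robot's side.

```bash
python3 - <<'E'
from pl import *
w=ray('top',300+410/3,100+352/3,.071);print('mouth seen tray',((w[:2]-C)@EX,(w[:2]-C)@EY),mouth())
L=.0926
t=C-(.09+L)*EX-.08*EY;print(t);wplan(t[0],t[1],.0418,19,[1,2]+[3]*10+[2,1])
for u,v in((367,305),(356,380),(258,315),(222,303)):print('pink',ray('top',u,v,.03).round(3))
E
```

```text
mouth seen tray (np.float64(-0.03970159956560725), np.float64(-0.09179911611549071)) [-3.930000e-02 -1.021000e-01  4.220000e-02  1.090713e+02]
[ 0.40339376 -0.39009023]
[{"claw": 1, "x": 0.003, "y": -0.004, "z": 0.0, "turn": 2.5}, {"claw": 1, "x": 0.006, "y": -0.008, "z": 0.0, "turn": 5.0}, {"claw": 1, "x": 0.008, "y": -0.013, "z": 0.0, "turn": 7.5}, {"claw": 1, "x": 0.006, "y": -0.014, "z": 0.0, "turn": 7.5}, {"claw": 1, "x": 0.004, "y": -0.015, "z": 0.0, "turn": 7.5}, {"claw": 1, "x": 0.002, "y": -0.015, "z": 0.0, "turn": 7.5}, {"claw": 1, "x": 0.0, "y": -0.015, "z": 0.0, "turn": 7.5}, {"claw": 1, "x": -0.002, "y": -0.015, "z": 0.0, "turn": 7.5}, {"claw": 1, "x": -0.003, "y": -0.015, "z": 0.0, "turn": 7.5}, {"claw": 1, "x": -0.005, "y": -0.015, "z": 0.0, "turn": 7.5}]
[{"claw": 1, "x": -0.007, "y": -0.014, "z": 0.0, "turn": 7.5}, {"claw": 1, "x": -0.009, "y": -0.012, "z": 0.0, "turn": 7.5}, {"claw": 1, "x": -0.007, "y": -0.007, "z": 0.0, "turn": 5.0}, {"claw": 1, "x": -0.004, "y": -0.004, "z": 0.0, "turn": 2.6}]
pink [ 0.368 -0.213  0.03 ]
pink [ 0.218 -0.183  0.03 ]
pink [0.353 0.013 0.03 ]
pink [0.38  0.087 0.03 ]
```

```bash
python3 - <<'E'
from pl import *
# earlier views: mouth picked by eye in c4 (z .0489) and c5 (z .0419)
for u,v,z,m in((280+388/3,130+298/3,.0779,-29.0),(280+245/3,150+287/3,.0709,69.1)):
    w=ray('top',u,v,z);print((w[:2]-C)@EY*1e3,'expected',m)
E
```

```text
-28.041945107823274 expected -29.0
72.29425128087243 expected 69.1
```

Call:
jog_arm:
  plan:
    - {"claw": 1, "x": 0.003, "y": -0.004, "z": 0.0, "turn": 2.5}
    - {"claw": 1, "x": 0.006, "y": -0.008, "z": 0.0, "turn": 5.0}
    - {"claw": 1, "x": 0.008, "y": -0.013, "z": 0.0, "turn": 7.5}
    - {"claw": 1, "x": 0.006, "y": -0.014, "z": 0.0, "turn": 7.5}
    - {"claw": 1, "x": 0.004, "y": -0.015, "z": 0.0, "turn": 7.5}
    - {"claw": 1, "x": 0.002, "y": -0.015, "z": 0.0, "turn": 7.5}
    - {"claw": 1, "x": 0.0, "y": -0.015, "z": 0.0, "turn": 7.5}
    - {"claw": 1, "x": -0.002, "y": -0.015, "z": 0.0, "turn": 7.5}
    - {"claw": 1, "x": -0.003, "y": -0.015, "z": 0.0, "turn": 7.5}
    - {"claw": 1, "x": -0.005, "y": -0.015, "z": 0.0, "turn": 7.5}

```text
time: 18.73
tool_pos: [0.4466, -0.4065, 0.0421]
tcp_rot: [2.938, 1.106, 0.001]
wrist_force: [-0.4, 0.6, -1.4]
width: 0.343
```

Call:
jog_arm:
  plan:
    - {"claw": 1, "x": -0.007, "y": -0.014, "z": 0.0, "turn": 7.5}
    - {"claw": 1, "x": -0.009, "y": -0.012, "z": 0.0, "turn": 7.5}
    - {"claw": 1, "x": -0.007, "y": -0.007, "z": 0.0, "turn": 5.0}
    - {"claw": 1, "x": -0.004, "y": -0.004, "z": 0.0, "turn": 2.6}
    - {"claw": 1, "x": 0, "y": 0, "z": 0.0, "turn": 0}

```text
time: 19.35
tool_pos: [0.4032, -0.3901, 0.0419]
tcp_rot: [3.097, 0.516, 0.001]
wrist_force: [0.1, -0.3, -1.8]
width: 0.34
```

```bash
python3 - <<'E'
from pl import *
print(pose()[1:]);im=beads('t10.png')
m=(BL(im)*255)
n,l,st,ce=cv2.connectedComponentsWithStats(BL(im)[150:330,300:470]);print([((ce[i]+[300,150]).round(1).tolist(),int(st[i,4])) for i in range(1,n) if st[i,4]<40])
E
```

```text
(array([ 0.40320287, -0.39005391,  0.04193308]), np.float64(18.921885416706942))
mouth [-0.0899 -0.0801  0.0419 18.9529] t 19.35 tube [np.float64(20.4), np.float64(58.0)] free [(-43, -74, 2), (-43, 9, 4), (-46, 104, 4)]
[([421.0, 224.5], 2), ([385.0, 237.8], 4), ([443.0, 252.5], 2), ([344.0, 254.8], 4), ([450.3, 270.0], 3), ([454.0, 278.0], 1), ([469.0, 314.0], 1)]
```

Call:
jog_arm:
  plan:
    - {"claw": 1, "x": 0.01, "y": 0, "z": 0, "turn": 0}
    - {"claw": 1, "x": 0.02, "y": 0, "z": 0, "turn": 0}
    - {"claw": 1, "x": 0.03, "y": 0, "z": 0, "turn": 0}
    - {"claw": 1, "x": 0.044, "y": 0, "z": 0, "turn": 0}
    - {"claw": 1, "x": 0, "y": 0, "z": 0, "turn": 0}
    - {"claw": 1, "x": 0, "y": 0, "z": 0, "turn": 0}

```text
time: 20.15
tool_pos: [0.502, -0.3542, 0.041]
tcp_rot: [-3.098, -0.52, 0.001]
wrist_force: [-0.1, 0.4, -1.9]
width: 0.343
```

```bash
sed -i 's/^L=.0926/L=.100/' pl.py; python3 - <<'E'
from pl import *
im=beads('t11.png')
cv2.imwrite('pics/c7.png',cv2.convertScaleAbs(cv2.resize(im[150:300,300:480],None,fx=4,fy=4,interpolation=cv2.INTER_CUBIC)[:,:,::-1],alpha=1.5))
E
```

```text
mouth [ 0.0216 -0.0781  0.0409 19.0022] t 20.15 tube [np.float64(55.6)] free [(-43, 9, 4), (-46, 104, 4)]
```

View pics/c7.png

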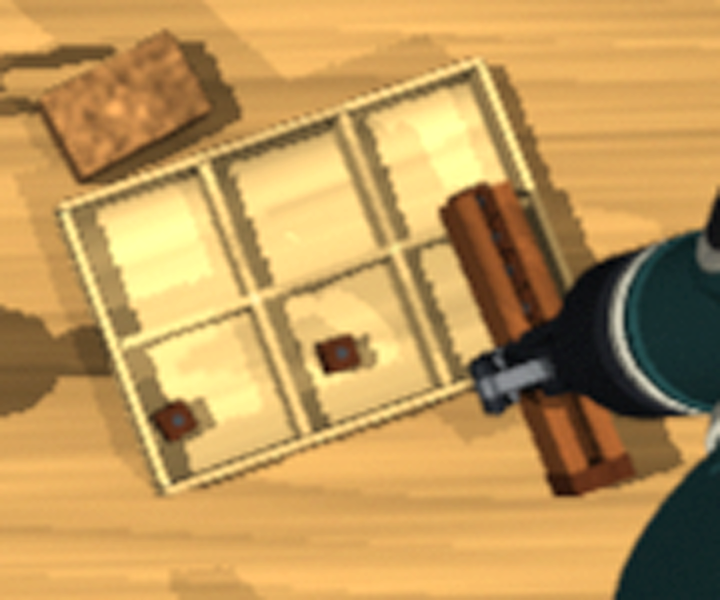

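```bash
cat >> pl.py <<'E'
def prof(im):
    """bluishness along the slot: local maxima as mm behind the mouth"""
    s,p,w=pose();q=np.array([np.cos(np.radians(w)),np.sin(np.radians(w))]);r=np.array([-q[1],q[0]])
    d=im[:,:,2].astype(np.float32)-im[:,:,0];ks=np.arange(-14,70);best=[]
    for k in ks:
        v=[]
        for g in np.arange(-.005,.0051,.001):
            b=p[:2]+q*(L-k/1e3)+r*g;u,vv=proj('top',(b[0],b[1],p[2]+.021));v.append(cv2.getRectSubPix(d,(1,1),(u,vv))[0,0])
        best.append(max(v))
    b=np.array(best);print('peaks',[(int(ks[i]),int(b[i])) for i in range(2,len(b)-2) if b[i]==b[i-2:i+3].max() and b[i]>-45])
E
python3 - <<'E'
from pl import *
prof(cv2.imread('pics/t11.png')[:,:,::-1])
E
```

```text
peaks [(17, -10), (26, -28), (36, -14), (44, -25), (45, -25), (54, -4), (64, -26)]
```

The tube is over the pocket6/pocket3 column with its mouth at crop (480,195), and the lead bead is about 17 mm behind the mouth. That means one more advance stroke, then a drop stroke.

Call:
jog_arm:
  plan:
    - {"claw": 1, "x": -0.01, "y": 0, "z": 0, "turn": 0}
    - {"claw": 1, "x": -0.02, "y": 0, "z": 0, "turn": 0}
    - {"claw": 1, "x": -0.03, "y": 0, "z": 0, "turn": 0}
    - {"claw": 1, "x": -0.025, "y": 0, "z": 0, "turn": 0}
    - {"claw": 1, "x": -0.015, "y": 0, "z": 0, "turn": 0}
    - {"claw": 1, "x": -0.01, "y": 0, "z": 0, "turn": 0}

```text
time: 20.95
tool_pos: [0.3957, -0.3912, 0.0414]
tcp_rot: [3.099, 0.515, 0.0]
wrist_force: [0.3, -0.5, -1.1]
width: 0.343
```

Call:
jog_arm:
  plan:
    - {"claw": 1, "x": 0.01, "y": 0, "z": 0, "turn": 0}
    - {"claw": 1, "x": 0.02, "y": 0, "z": 0, "turn": 0}
    - {"claw": 1, "x": 0.03, "y": 0, "z": 0, "turn": 0}
    - {"claw": 1, "x": 0.044, "y": 0, "z": 0, "turn": 0}
    - {"claw": 1, "x": 0, "y": 0, "z": 0, "turn": 0}
    - {"claw": 1, "x": 0, "y": 0, "z": 0, "turn": 0}

```text
time: 21.7
tool_pos: [0.4967, -0.3559, 0.041]
tcp_rot: [-3.098, -0.521, 0.001]
wrist_force: [1.2, 0.3, -1.7]
width: 0.341
```

```bash
python3 - <<'E'
from pl import *
prof(beads('t12.png'))
E
```

```text
mouth [ 1.59000e-02 -7.80000e-02  4.09000e-02  1.90276e+01] t 21.7 tube [np.float64(46.1), np.float64(65.5)] free [(-43, 9, 4), (-46, 104, 4)]
peaks [(-9, -44), (-2, -39), (2, -36), (18, -31), (26, -8), (36, -28), (44, -9), (65, -9)]
```

Call:
jog_arm:
  plan:
    - {"claw": 1, "x": -0.01, "y": 0, "z": 0, "turn": 0}
    - {"claw": 1, "x": -0.02, "y": 0, "z": 0, "turn": 0}
    - {"claw": 1, "x": -0.03, "y": 0, "z": 0, "turn": 0}
    - {"claw": 1, "x": -0.025, "y": 0, "z": 0, "turn": 0}
    - {"claw": 1, "x": -0.015, "y": 0, "z": 0, "turn": 0}
    - {"claw": 1, "x": -0.008, "y": 0, "z": 0, "turn": 0}

```text
time: 22.5
tool_pos: [0.3919, -0.3925, 0.0414]
tcp_rot: [3.099, 0.514, 0.0]
wrist_force: [0.2, -0.0, -1.3]
width: 0.339
```

```bash
python3 - <<'E'
from pl import *
prof(beads('t13.png'))
E
```

```text
mouth [-0.0945 -0.0787  0.0413 18.8673] t 22.5 tube [np.float64(26.8), np.float64(45.9)] free [(-43, -74, 2), (-43, 9, 4), (-46, 104, 4)]
peaks [(16, -22), (27, -14), (37, -20), (45, -7), (55, -18), (66, -15)]
```

Call:
jog_arm:
  plan:
    - {"claw": 1, "x": 0.01, "y": 0, "z": 0, "turn": 0}
    - {"claw": 1, "x": 0.02, "y": 0, "z": 0, "turn": 0}
    - {"claw": 1, "x": 0.03, "y": 0, "z": 0, "turn": 0}
    - {"claw": 1, "x": 0.044, "y": 0, "z": 0, "turn": 0}
    - {"claw": 1, "x": 0, "y": 0, "z": 0, "turn": 0}
    - {"claw": 1, "x": 0, "y": 0, "z": 0, "turn": 0}

```text
time: 23.3
tool_pos: [0.4929, -0.3571, 0.0409]
tcp_rot: [-3.098, -0.521, 0.001]
wrist_force: [-0.5, -1.1, -2.0]
width: 0.338
```

```bash
python3 - <<'E'
from pl import *
prof(beads('t14.png'))
t=C+(-.0945-L)*EX+.0*EY;print(t);wplan(t[0],t[1],.0412,19,[1,2,3,4,4,3,2,1])
E
```

```text
mouth [ 1.19000e-02 -7.79000e-02  4.09000e-02  1.90289e+01] t 23.3 tube [np.float64(15.0), np.float64(35.1)] free [(-43, 9, 4), (-46, 104, 4)]
peaks [(-6, -39), (-2, -36), (15, -11), (22, -24), (25, -24), (35, -8), (40, -21), (44, -27), (55, -10), (64, -26)]
[ 0.36609664 -0.31832301]
[{"claw": 1, "x": -0.005, "y": -0.004, "z": -0.0, "turn": 0.0}, {"claw": 1, "x": -0.011, "y": -0.008, "z": -0.0, "turn": 0.0}, {"claw": 1, "x": -0.016, "y": -0.012, "z": -0.0, "turn": 0.0}, {"claw": 1, "x": -0.021, "y": -0.015, "z": -0.0, "turn": 0.0}, {"claw": 1, "x": -0.021, "y": -0.016, "z": -0.0, "turn": 0.0}, {"claw": 1, "x": -0.016, "y": -0.012, "z": -0.0, "turn": 0.0}, {"claw": 1, "x": -0.011, "y": -0.007, "z": -0.0, "turn": 0.0}, {"claw": 1, "x": -0.005, "y": -0.004, "z": -0.0, "turn": 0.0}]
```

```bash
cat >> pl.py <<'E'
def dark(im):
    """dark red-brown blobs inside the tray outline: tray mm and area"""
    h=cv2.cvtColor(np.ascontiguousarray(im),cv2.COLOR_RGB2HSV)
    m=((h[:,:,0]<=11)|(h[:,:,0]>170))&(h[:,:,2]<95)&(h[:,:,1]>120)
    cs=np.array([proj('top',(*(C+x*EX+y*EY),.014)) for x,y in((-.085,-.125),(.085,-.125),(.085,.125),(-.085,.125))])
    k=np.zeros(m.shape,np.uint8);cv2.fillPoly(k,[cs.round().astype(np.int32)],1)
    n,l,st,ce=cv2.connectedComponentsWithStats((m&(k>0)).astype(np.uint8))
    print('dark',[(int((b@EX)*1e3),int((b@EY)*1e3),int(st[i,4])) for i in range(1,n) if st[i,4]>=12 for b in [ray('top',*ce[i],.018)[:2]-C]])
E
python3 - <<'E'
from pl import *
for n in('t9','t12','t14'): dark(cv2.imread(f'pics/{n}.png')[:,:,::-1])
E
```

```text
dark [(-44, -84, 61), (-43, 9, 51), (-45, 104, 52)]
dark [(22, -80, 59), (-29, -96, 93), (-66, -97, 22), (-43, 10, 49), (-45, 104, 53)]
dark [(22, -79, 58), (-35, -96, 146), (-43, 10, 51), (-45, 104, 54)]
```

```bash
python3 - <<'E'
from pl import *
for n in('t10','t11','t13'): dark(cv2.imread(f'pics/{n}.png')[:,:,::-1])
im=cv2.imread('pics/t13.png');a=im[150:300,300:480];b=cv2.imread('pics/t14.png')[150:300,300:480]
cv2.imwrite('pics/c8.png',cv2.convertScaleAbs(cv2.resize(np.vstack([a,b]),None,fx=2,fy=2,interpolation=cv2.INTER_CUBIC),alpha=1.5))
E
```

```text
dark [(-44, -84, 61), (-43, 10, 50), (-45, 104, 52)]
dark [(-25, -96, 131), (-43, 10, 50), (-45, 104, 51)]
dark [(22, -80, 58), (-44, -84, 59), (-43, 10, 50), (-45, 104, 52)]
```

The dark blob at (22,-80) persists with the tube retreated, so bead 4 is in pocket6. Four are left, with the lead bead about 15 mm back. Next is pocket5.

Call:
jog_arm:
  plan:
    - {"claw": 1, "x": -0.005, "y": -0.004, "z": 0, "turn": 0.0}
    - {"claw": 1, "x": -0.01, "y": -0.008, "z": 0, "turn": 0.0}
    - {"claw": 1, "x": -0.015, "y": -0.012, "z": 0, "turn": 0.0}
    - {"claw": 1, "x": -0.018, "y": -0.015, "z": 0, "turn": 0.0}
    - {"claw": 1, "x": -0.018, "y": -0.016, "z": 0, "turn": 0.0}
    - {"claw": 1, "x": -0.015, "y": -0.012, "z": 0, "turn": 0.0}
    - {"claw": 1, "x": -0.01, "y": -0.007, "z": 0, "turn": 0.0}
    - {"claw": 1, "x": -0.005, "y": -0.004, "z": 0, "turn": 0.0}

```text
time: 24.35
tool_pos: [0.3746, -0.3155, 0.0414]
tcp_rot: [3.099, 0.516, 0.0]
wrist_force: [0.3, -0.3, -2.0]
width: 0.338
```

Call:
jog_arm:
  plan:
    - {"claw": 1, "x": 0.01, "y": 0, "z": 0, "turn": 0}
    - {"claw": 1, "x": 0.02, "y": 0, "z": 0, "turn": 0}
    - {"claw": 1, "x": 0.03, "y": 0, "z": 0, "turn": 0}
    - {"claw": 1, "x": 0.044, "y": 0, "z": 0, "turn": 0}
    - {"claw": 1, "x": 0, "y": 0, "z": 0, "turn": 0}
    - {"claw": 1, "x": 0, "y": 0, "z": 0, "turn": 0}

```text
time: 25.1
tool_pos: [0.4749, -0.2812, 0.0409]
tcp_rot: [-3.098, -0.52, 0.001]
wrist_force: [-0.0, -0.2, -0.4]
width: 0.34
```

```bash
python3 - <<'E'
from pl import *
im=beads('t15.png');prof(im);dark(im)
E
```

```text
mouth [ 1.96000e-02 -2.00000e-04  4.08000e-02  1.89976e+01] t 25.1 tube [np.float64(26.9), np.float64(45.6), np.float64(67.5)] free [(-43, -74, 2), (-46, 104, 4)]
peaks [(-8, -37), (25, -5), (32, -23), (38, -31), (45, -4), (56, -32), (64, -6)]
dark [(21, -80, 60), (36, 0, 54), (-26, -15, 101), (-42, -81, 28), (-42, 13, 35), (-45, 104, 53)]
```

Call:
jog_arm:
  plan:
    - {"claw": 1, "x": -0.006, "y": -0.005, "z": 0, "turn": 0.0}
    - {"claw": 1, "x": -0.012, "y": -0.009, "z": 0, "turn": 0.0}
    - {"claw": 1, "x": -0.016, "y": -0.012, "z": 0, "turn": 0.0}
    - {"claw": 1, "x": -0.019, "y": -0.015, "z": 0, "turn": 0.0}
    - {"claw": 1, "x": -0.018, "y": -0.015, "z": 0, "turn": 0.0}
    - {"claw": 1, "x": -0.016, "y": -0.012, "z": 0, "turn": 0.0}
    - {"claw": 1, "x": -0.012, "y": -0.008, "z": 0, "turn": 0.0}
    - {"claw": 1, "x": -0.005, "y": -0.004, "z": 0, "turn": 0.0}

```text
time: 26.15
tool_pos: [0.3483, -0.2396, 0.0412]
tcp_rot: [-3.099, -0.516, 0.0]
wrist_force: [-0.9, 0.1, -2.8]
width: 0.343
```

Call:
jog_arm:
  plan:
    - {"claw": 1, "x": 0.01, "y": 0, "z": 0, "turn": 0}
    - {"claw": 1, "x": 0.02, "y": 0, "z": 0, "turn": 0}
    - {"claw": 1, "x": 0.03, "y": 0, "z": 0, "turn": 0}
    - {"claw": 1, "x": 0.044, "y": 0, "z": 0, "turn": 0}
    - {"claw": 1, "x": 0, "y": 0, "z": 0, "turn": 0}
    - {"claw": 1, "x": 0, "y": 0, "z": 0, "turn": 0}

```text
time: 26.9
tool_pos: [0.4488, -0.2055, 0.0409]
tcp_rot: [-3.098, -0.52, 0.001]
wrist_force: [0.6, 0.4, -0.4]
width: 0.343
```

```bash
python3 - <<'E'
from pl import *
im=beads('t16.png');prof(im);dark(im)
E
```

```text
mouth [ 0.0196  0.0799  0.0408 18.9986] t 26.9 tube [np.float64(15.2), np.float64(34.8), np.float64(57.1)] free [(-43, -74, 2), (-46, 104, 4), (-94, 39, 3), (-96, 43, 2)]
peaks [(15, 0), (24, -24), (34, 0), (47, -29), (56, 0)]
dark [(22, -79, 58), (36, 0, 55), (-44, -84, 59), (-14, 69, 100), (-45, 104, 52)]
```

Call:
jog_arm:
  plan:
    - {"claw": 1, "x": -0.01, "y": 0, "z": 0, "turn": 0}
    - {"claw": 1, "x": -0.02, "y": 0, "z": 0, "turn": 0}
    - {"claw": 1, "x": -0.03, "y": 0, "z": 0, "turn": 0}
    - {"claw": 1, "x": -0.025, "y": 0, "z": 0, "turn": 0}
    - {"claw": 1, "x": -0.015, "y": 0, "z": 0, "turn": 0}
    - {"claw": 1, "x": -0.004, "y": 0, "z": 0, "turn": 0}

```text
time: 27.7
tool_pos: [0.3482, -0.2402, 0.0413]
tcp_rot: [-3.099, -0.514, -0.0]
wrist_force: [1.5, -0.3, -2.5]
width: 0.342
```

Call:
jog_arm:
  plan:
    - {"claw": 1, "x": 0.01, "y": 0, "z": 0, "turn": 0}
    - {"claw": 1, "x": 0.02, "y": 0, "z": 0, "turn": 0}
    - {"claw": 1, "x": 0.03, "y": 0, "z": 0, "turn": 0}
    - {"claw": 1, "x": 0.044, "y": 0, "z": 0, "turn": 0}
    - {"claw": 1, "x": 0, "y": 0, "z": 0, "turn": 0}
    - {"claw": 1, "x": 0, "y": 0, "z": 0, "turn": 0}

```text
time: 28.45
tool_pos: [0.4487, -0.2052, 0.0409]
tcp_rot: [-3.098, -0.521, 0.001]
wrist_force: [-0.7, 0.1, -1.3]
width: 0.341
```

```bash
python3 - <<'E'
from pl import *
im=beads('t17.png');prof(im);dark(im)
E
```

```text
mouth [ 0.0197  0.0802  0.0408 19.021 ] t 28.45 tube [np.float64(25.0), np.float64(46.3)] free [(-43, -74, 2), (-46, 104, 4), (-96, 43, 2), (-98, 35, 2)]
peaks [(-9, -30), (24, 1), (32, -27), (45, 2), (52, -22), (62, -41), (67, -41)]
dark [(21, -80, 61), (36, 0, 56), (38, 76, 55), (-44, -84, 58), (-14, 69, 68), (-45, 104, 54)]
```

All six compartments now have a bead, and the tube holds two more. Bead 7 goes into pocket5, offset to y=+20.

Call:
jog_arm:
  plan:
    - {"claw": 1, "x": -0.008, "y": 0.005, "z": 0, "turn": 0.0}
    - {"claw": 1, "x": -0.016, "y": 0.01, "z": 0, "turn": 0.0}
    - {"claw": 1, "x": -0.024, "y": 0.015, "z": 0, "turn": 0.0}
    - {"claw": 1, "x": -0.026, "y": 0.015, "z": 0, "turn": 0.0}
    - {"claw": 1, "x": -0.018, "y": 0.01, "z": 0, "turn": 0.0}
    - {"claw": 1, "x": -0.01, "y": 0.004, "z": 0, "turn": 0.0}
    - {"claw": 1, "x": -0.002, "y": 0.001, "z": 0, "turn": 0.0}

```text
time: 29.38
tool_pos: [0.3682, -0.297, 0.0413]
tcp_rot: [-3.099, -0.514, 0.0]
wrist_force: [0.1, 0.7, -1.3]
width: 0.337
```

Call:
jog_arm:
  plan:
    - {"claw": 1, "x": 0.01, "y": 0, "z": 0, "turn": 0}
    - {"claw": 1, "x": 0.02, "y": 0, "z": 0, "turn": 0}
    - {"claw": 1, "x": 0.03, "y": 0, "z": 0, "turn": 0}
    - {"claw": 1, "x": 0.044, "y": 0, "z": 0, "turn": 0}
    - {"claw": 1, "x": 0, "y": 0, "z": 0, "turn": 0}
    - {"claw": 1, "x": 0, "y": 0, "z": 0, "turn": 0}

```text
time: 30.12
tool_pos: [0.4681, -0.2618, 0.0409]
tcp_rot: [-3.098, -0.521, 0.001]
wrist_force: [-0.7, -0.0, -1.5]
width: 0.341
```

Call:
jog_arm:
  plan:
    - {"claw": 1, "x": -0.01, "y": 0, "z": 0, "turn": 0}
    - {"claw": 1, "x": -0.02, "y": 0, "z": 0, "turn": 0}
    - {"claw": 1, "x": -0.03, "y": 0, "z": 0, "turn": 0}
    - {"claw": 1, "x": -0.025, "y": 0, "z": 0, "turn": 0}
    - {"claw": 1, "x": -0.015, "y": 0, "z": 0, "turn": 0}
    - {"claw": 1, "x": -0.004, "y": 0, "z": 0, "turn": 0}

```text
time: 30.88
tool_pos: [0.3676, -0.2971, 0.0413]
tcp_rot: [-3.099, -0.513, 0.0]
wrist_force: [-0.0, 0.3, -2.0]
width: 0.342
```

Call:
jog_arm:
  plan:
    - {"claw": 1, "x": 0.01, "y": 0, "z": 0, "turn": 0}
    - {"claw": 1, "x": 0.02, "y": 0, "z": 0, "turn": 0}
    - {"claw": 1, "x": 0.03, "y": 0, "z": 0, "turn": 0}
    - {"claw": 1, "x": 0.044, "y": 0, "z": 0, "turn": 0}
    - {"claw": 1, "x": 0, "y": 0, "z": 0, "turn": 0}
    - {"claw": 1, "x": 0, "y": 0, "z": 0, "turn": 0}

```text
time: 31.62
tool_pos: [0.4683, -0.2619, 0.0409]
tcp_rot: [-3.098, -0.521, 0.001]
wrist_force: [0.2, 0.2, -0.8]
width: 0.341
```

```bash
python3 - <<'E'
from pl import *
im=beads('t18.png');prof(im);dark(im)
E
```

```text
mouth [ 0.0197  0.0202  0.0408 19.0256] t 31.625 tube [np.float64(25.0)] free [(-46, 104, 4)]
peaks [(-9, -26), (22, -3), (37, -38), (50, -39), (61, -41), (65, -40)]
dark [(22, -80, 61), (37, 9, 115), (38, 76, 57), (-4, 6, 29), (-45, 104, 54)]
```

Call:
jog_arm:
  plan:
    - {"claw": 1, "x": -0.006, "y": 0.005, "z": 0, "turn": 0.0}
    - {"claw": 1, "x": -0.012, "y": 0.009, "z": 0, "turn": 0.0}
    - {"claw": 1, "x": -0.016, "y": 0.012, "z": 0, "turn": 0.0}
    - {"claw": 1, "x": -0.019, "y": 0.014, "z": 0, "turn": 0.0}
    - {"claw": 1, "x": -0.018, "y": 0.014, "z": 0, "turn": 0.0}
    - {"claw": 1, "x": -0.016, "y": 0.012, "z": 0, "turn": 0.0}
    - {"claw": 1, "x": -0.012, "y": 0.008, "z": 0, "turn": 0.0}
    - {"claw": 1, "x": -0.005, "y": 0.004, "z": 0, "turn": 0.0}

```text
time: 32.67
tool_pos: [0.3937, -0.3713, 0.0413]
tcp_rot: [-3.099, -0.515, -0.0]
wrist_force: [-0.5, 0.6, -1.7]
width: 0.345
```

Call:
jog_arm:
  plan:
    - {"claw": 1, "x": 0.01, "y": 0, "z": 0, "turn": 0}
    - {"claw": 1, "x": 0.02, "y": 0, "z": 0, "turn": 0}
    - {"claw": 1, "x": 0.03, "y": 0, "z": 0, "turn": 0}
    - {"claw": 1, "x": 0.044, "y": 0, "z": 0, "turn": 0}
    - {"claw": 1, "x": 0, "y": 0, "z": 0, "turn": 0}
    - {"claw": 1, "x": 0, "y": 0, "z": 0, "turn": 0}

```text
time: 33.42
tool_pos: [0.4936, -0.3354, 0.0409]
tcp_rot: [-3.097, -0.521, 0.001]
wrist_force: [-0.1, -0.4, -1.1]
width: 0.342
```

Call:
jog_arm:
  plan:
    - {"claw": 1, "x": -0.01, "y": 0, "z": 0, "turn": 0}
    - {"claw": 1, "x": -0.02, "y": 0, "z": 0, "turn": 0}
    - {"claw": 1, "x": -0.03, "y": 0, "z": 0, "turn": 0}
    - {"claw": 1, "x": -0.025, "y": 0, "z": 0, "turn": 0}
    - {"claw": 1, "x": -0.015, "y": 0, "z": 0, "turn": 0}
    - {"claw": 1, "x": -0.004, "y": 0, "z": 0, "turn": 0}

```text
time: 34.17
tool_pos: [0.3928, -0.3709, 0.0413]
tcp_rot: [-3.099, -0.514, 0.0]
wrist_force: [0.2, 0.8, -1.8]
width: 0.341
```

Call:
jog_arm:
  plan:
    - {"claw": 1, "x": 0.01, "y": 0, "z": 0, "turn": 0}
    - {"claw": 1, "x": 0.02, "y": 0, "z": 0, "turn": 0}
    - {"claw": 1, "x": 0.03, "y": 0, "z": 0, "turn": 0}
    - {"claw": 1, "x": 0.044, "y": 0, "z": 0, "turn": 0}
    - {"claw": 1, "x": 0, "y": 0, "z": 0, "turn": 0}
    - {"claw": 1, "x": 0, "y": 0, "z": 0, "turn": 0}

```text
time: 34.92
tool_pos: [0.4938, -0.3356, 0.0409]
tcp_rot: [-3.098, -0.521, 0.001]
wrist_force: [0.1, 0.2, -0.6]
width: 0.34
```

```bash
python3 - <<'E'
from pl import *
im=beads('t19.png');prof(im);dark(im)
# mat refined from t2 (tube lifted) : cork mask
b=cv2.imread('pics/s2.png');cv2.imwrite('pics/c8.png',cv2.convertScaleAbs(np.vstack([cv2.resize(im[150:280,300:480],None,fx=4,fy=4,interpolation=cv2.INTER_CUBIC)[:,:,::-1]]),alpha=1.5))
E
```

```text
mouth [ 0.0198 -0.0579  0.0408 19.0242] t 34.925 tube [] free [(-43, 9, 4), (-46, 104, 4)]
peaks [(-6, -21), (-1, -26), (2, -25), (22, -29), (25, -30), (31, -30), (38, -29), (41, -29), (46, -27), (57, -30), (64, -28)]
dark [(37, -56, 60), (22, -80, 60), (37, 9, 114), (38, 76, 55), (-43, 9, 51), (-45, 104, 54)]
```

View pics/c8.png

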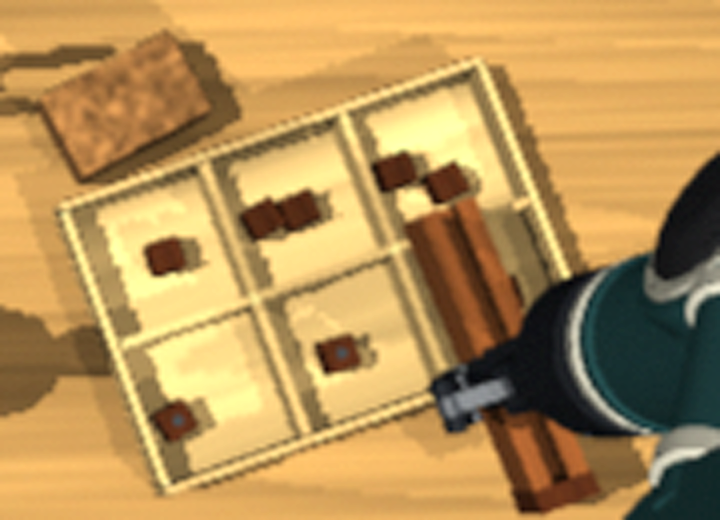

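The tube is empty. Beads show in pocket1 (crop 178,420), pocket2 (340,353), pocket4 (170,257), pocket5 (two, at 265,218 and 300,210) and pocket6 (two, at 397,170 and 445,183). The pocket3 bead is under the tube. Next I work out the tube centre relative to the TCP and the way back.

```bash
python3 - <<'E'
from pl import *
s,p,w=pose();q=np.array([np.cos(np.radians(w)),np.sin(np.radians(w))]);r=np.array([-q[1],q[0]])
f=lambda u,v:(lambda a:(round(a@q*1e3,1),round(a@r*1e3,1)))(ray('top',300+u/4-.4,150+v/4-.4,.070)[:2]-p[:2])
print('mouth corners',f(408,222),f(478,200),'cap corners',f(517,487),f(597,472))
# mat from the current clear picture: Otsu-free mask on value/saturation
im=cv2.imread('pics/t19.png');h=cv2.cvtColor(cv2.GaussianBlur(im,(5,5),0),cv2.COLOR_BGR2HSV)
sub=h[180:310,85:215];m=((sub[:,:,2]<128)&(sub[:,:,0]<17)).astype(np.uint8);m=cv2.morphologyEx(m,cv2.MORPH_CLOSE,np.ones((5,5)));m=cv2.morphologyEx(m,cv2.MORPH_OPEN,np.ones((13,13)))
c=max(cv2.findContours(m,0,2)[0],key=cv2.contourArea);R=cv2.minAreaRect(c);b=cv2.boxPoints(R)+[85,180]
W=np.array([ray('top',u,v,.004) for u,v in b]);print('mat',W.mean(0),np.linalg.norm(W[0]-W[1]),np.linalg.norm(W[1]-W[2]))
c2=.505,.245
t=np.array(c2)-.018*np.array([np.cos(np.radians(139.5)),np.sin(np.radians(139.5))]);print(t)
q1=np.degrees(np.arctan2(t[1],t[0]));print('q6',q1+90-139.5)
wplan(t[0],t[1],.22,139.5,[1,2,3]+[4]*12+[3,2,1])
E
```

```text
mouth corners (np.float64(88.6), np.float64(22.8)) (np.float64(86.6), np.float64(-15.0)) cap corners (np.float64(-54.4), np.float64(23.3)) (np.float64(-61.6), np.float64(-17.2))
mat [0.53184503 0.20270677 0.004     ] 0.08733998776498746 0.067616314361977
[0.51868731 0.23330994]
q6 -25.281382035658737
[{"claw": 1, "x": 0.003, "y": -0.009, "z": -0.003, "turn": -2.0}, {"claw": 1, "x": 0.008, "y": -0.017, "z": -0.006, "turn": -4.0}, {"claw": 1, "x": 0.013, "y": -0.025, "z": -0.009, "turn": -6.0}, {"claw": 1, "x": 0.021, "y": -0.032, "z": -0.012, "turn": -8.0}, {"claw": 1, "x": 0.025, "y": -0.028, "z": -0.012, "turn": -8.0}, {"claw": 1, "x": 0.029, "y": -0.025, "z": -0.012, "turn": -8.0}, {"claw": 1, "x": 0.032, "y": -0.02, "z": -0.012, "turn": -8.0}, {"claw": 1, "x": 0.035, "y": -0.016, "z": -0.012, "turn": -8.1}, {"claw": 1, "x": 0.036, "y": -0.011, "z": -0.012, "turn": -8.0}, {"claw": 1, "x": 0.038, "y": -0.005, "z": -0.012, "turn": -8.1}]
[{"claw": 1, "x": 0.038, "y": -0.0, "z": -0.012, "turn": -8.0}, {"claw": 1, "x": 0.038, "y": 0.005, "z": -0.012, "turn": -8.1}, {"claw": 1, "x": 0.036, "y": 0.01, "z": -0.012, "turn": -8.0}, {"claw": 1, "x": 0.035, "y": 0.016, "z": -0.012, "turn": -8.1}, {"claw": 1, "x": 0.032, "y": 0.02, "z": -0.012, "turn": -8.0}, {"claw": 1, "x": 0.022, "y": 0.018, "z": -0.009, "turn": -6.0}, {"claw": 1, "x": 0.013, "y": 0.014, "z": -0.005, "turn": -4.1}, {"claw": 1, "x": 0.006, "y": 0.007, "z": -0.003, "turn": -2.0}]
```

Call:
jog_arm:
  plan:
    - {"claw": 1, "x": 0.003, "y": -0.009, "z": -0.03, "turn": -2.0}
    - {"claw": 1, "x": 0.008, "y": -0.017, "z": -0.05, "turn": -4.0}
    - {"claw": 1, "x": 0.013, "y": -0.025, "z": -0.05, "turn": -6.0}
    - {"claw": 1, "x": 0.021, "y": -0.032, "z": -0.04, "turn": -8.0}
    - {"claw": 1, "x": 0.025, "y": -0.028, "z": -0.02, "turn": -8.0}
    - {"claw": 1, "x": 0.029, "y": -0.025, "z": 0, "turn": -8.0}
    - {"claw": 1, "x": 0.032, "y": -0.02, "z": 0, "turn": -8.0}
    - {"claw": 1, "x": 0.035, "y": -0.016, "z": 0, "turn": -8.1}
    - {"claw": 1, "x": 0.036, "y": -0.011, "z": 0, "turn": -8.0}
    - {"claw": 1, "x": 0.038, "y": -0.005, "z": 0, "turn": -8.1}

```text
time: 36.22
tool_pos: [0.5067, -0.0137, 0.231]
tcp_rot: [-2.272, -2.169, 0.001]
wrist_force: [0.5, -0.5, -1.6]
width: 0.337
```

Call:
jog_arm:
  plan:
    - {"claw": 1, "x": 0.038, "y": 0, "z": 0, "turn": -8.0}
    - {"claw": 1, "x": 0.038, "y": 0.005, "z": 0, "turn": -8.1}
    - {"claw": 1, "x": 0.036, "y": 0.01, "z": 0, "turn": -8.0}
    - {"claw": 1, "x": 0.035, "y": 0.016, "z": 0, "turn": -8.1}
    - {"claw": 1, "x": 0.032, "y": 0.02, "z": 0, "turn": -8.0}
    - {"claw": 1, "x": 0.022, "y": 0.018, "z": 0, "turn": -6.0}
    - {"claw": 1, "x": 0.013, "y": 0.014, "z": 0, "turn": -4.1}
    - {"claw": 1, "x": 0.006, "y": 0.007, "z": 0, "turn": -2.0}
    - {"claw": 1, "x": 0, "y": 0, "z": 0, "turn": 0}

```text
time: 37.35
tool_pos: [0.5188, 0.2318, 0.231]
tcp_rot: [-1.089, -2.946, 0.001]
wrist_force: [-0.3, 0.5, -1.6]
width: 0.337
```

```bash
python3 - <<'E'
from pl import *
s,p,w=pose();print(p,w);im=shot('top','t20.png');b=shot('scene','s20.png')
# side view: tube underside line, mask of reddish wood in scene picture near the gripper
for k in(-.075,-.068,.088,.100):
    q=np.array([np.cos(np.radians(w)),np.sin(np.radians(w))]);c=p[:2]+q*k
    print(k,'under',np.round(proj('scene',(*c,p[2]-.001)),1),'top',np.round(proj('scene',(*c,p[2]+.029)),1))
h=cv2.cvtColor(b,cv2.COLOR_RGB2HSV);u0,v0=[int(x) for x in proj('scene',p)]
print(u0,v0)
for du in range(-50,80,6):
    col=h[v0-50:v0+45,u0+du];r=b[v0-50:v0+45,u0+du].astype(int)
    y=np.where((col[:,0]<=11)&(col[:,1]>135))[0]
    print(u0+du,(y.min()+v0-50,y.max()+v0-50,len(y)) if len(y) else None,end=' ')
E
```

```text
[0.51875926 0.23176401 0.23104187] 139.42648190344067
-0.075 under [320.  177.6] top [320.4 164.6]
-0.068 under [323.2 177.5] top [323.7 164.5]
0.088 under [397.1 176.8] top [398.8 163.7]
0.1 under [402.8 176.7] top [404.6 163.7]
355 176
305 None 311 None 317 (np.int64(190), np.int64(190), 1) 323 (np.int64(163), np.int64(180), 18) 329 None 335 None 341 None 347 None 353 None 359 None 365 None 371 None 377 None 383 None 389 None 395 None 401 None 407 None 413 None 419 None 425 None 431 None
```

```bash
python3 - <<'E'
from pl import *
a=cv2.imread('pics/s0.png').astype(int);b=cv2.imread('pics/s20.png').astype(int)
d=abs(a-b).max(2)>22
for u in list(range(314,346,3))+list(range(368,412,3)):
    y=np.where(d[140:205,u])[0]+140;print(u,(y.min(),y.max(),len(y)) if len(y) else None,end=' ')
print(b[170,380],b[172,390],a[170,380])
E
```

```text
314 (np.int64(140), np.int64(165), 16) 317 (np.int64(140), np.int64(174), 25) 320 (np.int64(140), np.int64(176), 27) 323 (np.int64(142), np.int64(181), 37) 326 (np.int64(143), np.int64(181), 33) 329 (np.int64(143), np.int64(181), 24) 332 (np.int64(144), np.int64(181), 26) 335 (np.int64(145), np.int64(181), 23) 338 (np.int64(146), np.int64(180), 21) 341 (np.int64(147), np.int64(180), 20) 344 (np.int64(163), np.int64(182), 20) 368 (np.int64(140), np.int64(180), 32) 371 (np.int64(143), np.int64(180), 27) 374 (np.int64(153), np.int64(180), 22) 377 (np.int64(162), np.int64(180), 19) 380 (np.int64(156), np.int64(181), 24) 383 (np.int64(161), np.int64(181), 21) 386 (np.int64(161), np.int64(181), 21) 389 (np.int64(161), np.int64(181), 21) 392 (np.int64(161), np.int64(181), 21) 395 (np.int64(161), np.int64(181), 21) 398 (np.int64(161), np.int64(181), 21) 401 (np.int64(166), np.int64(175), 10) 404 None 407 None 410 None [ 59  93 139] [ 61  95 141] [55 57 39]
```

```bash
python3 - <<'E'
from pl import *
p=np.array([0.51876,0.23176,0.23104]);w=139.43;q=np.array([np.cos(np.radians(w)),np.sin(np.radians(w))]);r=np.array([-q[1],q[0]])
for g in(-.015,.015):
  for k in(-.075,-.068,-.061,.086,.093,.100):
    c=p[:2]+q*k+r*g;print(g,k,np.round(proj('scene',(*c,p[2]-.001)),1))
a=cv2.imread('pics/s0.png').astype(int);b=cv2.imread('pics/s20.png').astype(int)
for v in(170,176,179): print(v,[int(x) for x in abs(a-b).max(2)[v,312:330]],[int(x) for x in abs(a-b).max(2)[v,392:408]])
E
```

```text
-0.015 -0.075 [320.4 180.6]
-0.015 -0.068 [323.8 180.6]
-0.015 -0.061 [327.1 180.6]
-0.015 0.086 [397.8 179.9]
-0.015 0.093 [401.1 179.9]
-0.015 0.1 [404.5 179.8]
0.015 -0.075 [319.5 174.6]
0.015 -0.068 [322.7 174.6]
0.015 -0.061 [326.  174.5]
0.015 0.086 [394.5 173.8]
0.015 0.093 [397.8 173.8]
0.015 0.1 [401.1 173.8]
170 [5, 5, 4, 4, 43, 83, 85, 85, 85, 47, 32, 60, 55, 58, 55, 56, 48, 27] [94, 93, 91, 89, 88, 87, 85, 86, 83, 52, 10, 2, 2, 3, 1, 3]
176 [6, 6, 5, 5, 5, 4, 6, 17, 26, 14, 54, 53, 48, 46, 50, 54, 49, 42] [77, 77, 78, 77, 77, 76, 75, 73, 48, 13, 4, 3, 4, 2, 4, 2]
179 [4, 6, 6, 6, 6, 4, 4, 5, 6, 5, 48, 110, 103, 107, 110, 110, 81, 76] [69, 70, 74, 67, 69, 67, 69, 69, 36, 3, 3, 4, 3, 4, 5, 3]
```

In the scene view the tube is level: its underside sits at row 181 at both the cap (col 322) and the mouth (col 400), which puts the grip at shaker x of about +9.5 mm. So the tool shifts +9 mm along x, then goes down.

Call:
jog_arm:
  plan:
    - {"claw": 1, "x": 0.005, "y": 0, "z": 0.03, "turn": 0}
    - {"claw": 1, "x": 0.004, "y": 0, "z": 0.05, "turn": 0}
    - {"claw": 1, "x": 0, "y": 0, "z": 0.05, "turn": 0}
    - {"claw": 1, "x": 0, "y": 0, "z": 0.04, "turn": 0}
    - {"claw": 1, "x": 0, "y": 0, "z": 0.025, "turn": 0}
    - {"claw": 1, "x": 0, "y": 0, "z": 0.015, "turn": 0}
    - {"claw": 1, "x": 0, "y": 0, "z": 0.006, "turn": 0}
    - {"claw": 1, "x": 0, "y": 0, "z": 0, "turn": 0}

```text
time: 38.45
tool_pos: [0.5128, 0.2379, 0.0158]
tcp_rot: [1.089, 2.946, 0.001]
wrist_force: [-0.4, -1.0, -1.3]
width: 0.339
```

```bash
python3 - <<'E'
from pl import *
s,p,w=pose();print(p,w,s['wrist_force'])
E
```

```text
[0.51277242 0.23787457 0.01582749] 139.42310073883698 [-0.43879787 -1.00958639 -1.31726071]
```

Lower the last 10 mm in small steps and read the contact force.

Call:
jog_arm:
  plan:
    - {"claw": 1, "x": 0, "y": 0, "z": 0.005, "turn": 0}
    - {"claw": 1, "x": 0, "y": 0, "z": 0.003, "turn": 0}
    - {"claw": 1, "x": 0, "y": 0, "z": 0.002, "turn": 0}
    - {"claw": 1, "x": 0, "y": 0, "z": 0, "turn": 0}

```text
time: 38.95
tool_pos: [0.5122, 0.238, 0.0053]
tcp_rot: [1.089, 2.947, 0.0]
wrist_force: [0.8, -0.6, -1.3]
width: 0.339
```

Call:
jog_arm:
  plan:
    - {"claw": 0.62, "x": 0, "y": 0, "z": 0, "turn": 0}
    - {"claw": 0.5, "x": 0, "y": 0, "z": 0, "turn": 0}
    - {"claw": 0.3, "x": 0, "y": 0, "z": 0, "turn": 0}
    - {"claw": 0.2, "x": 0, "y": 0, "z": 0, "turn": 0}
    - {"claw": 0.2, "x": 0, "y": 0, "z": -0.01, "turn": 0}
    - {"claw": 0.2, "x": 0, "y": 0, "z": -0.03, "turn": 0}
    - {"claw": 0.2, "x": 0, "y": 0, "z": -0.05, "turn": 0}
    - {"claw": 0.2, "x": 0, "y": 0, "z": -0.06, "turn": 0}
    - {"claw": 0.2, "x": 0, "y": 0, "z": -0.06, "turn": 0}
    - {"claw": 0.2, "x": 0, "y": 0, "z": 0, "turn": 0}

```text
time: 40.2
tool_pos: [0.5164, 0.2396, 0.2235]
tcp_rot: [1.085, 2.937, 0.015]
wrist_force: [-0.8, -0.9, -0.5]
width: 0.797
```

Call:
jog_arm:
  plan:
    - {"claw": 0.2, "x": -0.02, "y": 0, "z": 0, "turn": 5}
    - {"claw": 0.2, "x": -0.04, "y": 0, "z": 0, "turn": 8}
    - {"claw": 0.2, "x": -0.055, "y": 0.01, "z": 0, "turn": 10}
    - {"claw": 0.2, "x": -0.055, "y": 0, "z": 0, "turn": 10}
    - {"claw": 0.2, "x": -0.05, "y": -0.02, "z": 0, "turn": 8}
    - {"claw": 0.2, "x": -0.03, "y": -0.02, "z": 0, "turn": 4}
    - {"claw": 0.2, "x": 0, "y": 0, "z": 0, "turn": 0}

```text
time: 41.08
tool_pos: [0.5988, 0.0203, 0.2143]
tcp_rot: [-2.137, -2.301, 0.003]
wrist_force: [-0.2, 0.0, 0.2]
width: 0.8
```

```bash
python3 - <<'E'
from pl import *
print(pose()[1:]);im=shot('top','t21.png')[:,:,::-1];s=shot('scene','s21.png')[:,:,::-1]
dark(im[:,:,::-1])
k=lambda a,w,h:cv2.convertScaleAbs(cv2.resize(a,(w,h),interpolation=cv2.INTER_CUBIC),alpha=1.5)
A=k(im[180:300,80:220],400,343);B=k(im[155:285,305:457],400,343);D=k(s[160:290,170:450],553,257)
D=np.hstack([D,np.zeros((257,247,3),np.uint8)]);cv2.imwrite('pics/c9.png',np.vstack([np.hstack([A,B]),D]))
a=cv2.imread('pics/t0.png').astype(int)
for n,(x0,x1,y0,y1) in dict(bottle=(245,280,222,260),spool=(84,118,283,307),tin=(182,210,181,208),spoon=(165,198,80,175)).items(): print(n,(abs(a-im.astype(int)).max(2)[y0:y1,x0:x1]>40).sum())
E
```

```text
(array([0.59880574, 0.02026036, 0.21434829]), np.float64(94.24594556636276))
dark [(37, -57, 57), (22, -79, 56), (37, 9, 113), (38, 77, 54), (-44, -84, 59), (-43, 9, 51), (-45, 104, 53)]
bottle 195
spool 71
tin 610
spoon 2865
```

View pics/c9.png

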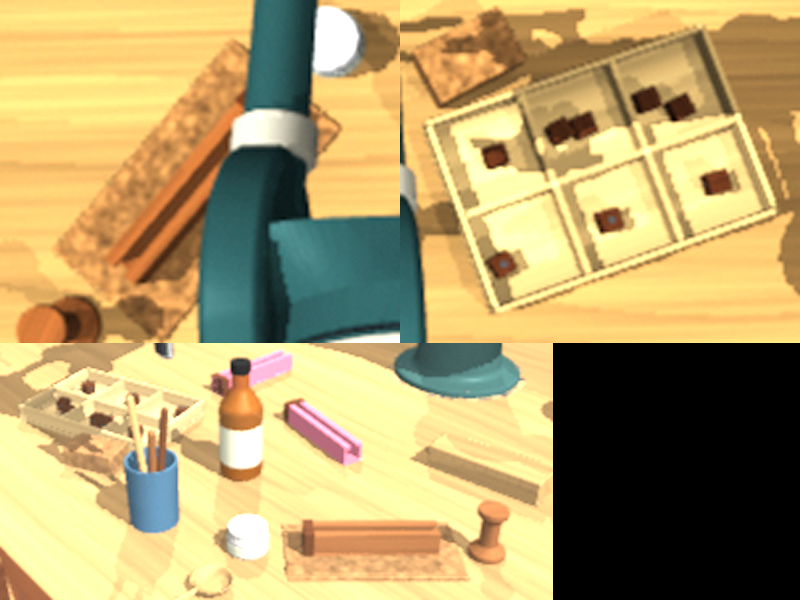

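The last picture shows the tube lying flat on the mat, its mouth mid at crop (122,270) and level in the scene view. All eight beads are in the tray with every compartment filled, and the bottle, tin, spool and spoon look undisturbed. I'll check the centring numerically, move the arm clear and compare the bystanders.

```bash
python3 - <<'E'
from pl import *
g=lambda u,v,z:ray('top',80+u/2.857-.3,180+v/2.857-.3,z)[:2]
M=(g(58,247,.004)+g(338,128,.004))/2;print('mat centre',M,'diag',np.linalg.norm(g(58,247,.004)-g(338,128,.004)),'expect .237')
m=(g(110,260,.034)+g(135,280,.034))/2;d=np.array([np.cos(np.radians(-40.5)),np.sin(np.radians(-40.5))]);c=m+.0805*d
print('tube centre from mouth',c,'offset along/across mat mm',((c-M)@d*1e3).round(1),((c-M)@np.array([-d[1],d[0]])*1e3).round(1))
E
```

```text
mat centre [0.50517329 0.24548545] diag 0.2282750577535179 expect .237
tube centre from mouth [0.50552984 0.24092436] offset along/across mat mm 3.2 -3.2
```

Call:
jog_arm:
  plan:
    - {"claw": 0.2, "x": -0.03, "y": -0.02, "z": -0.01, "turn": 0}
    - {"claw": 0.2, "x": -0.055, "y": -0.02, "z": -0.01, "turn": 0}
    - {"claw": 0.2, "x": -0.06, "y": -0.02, "z": 0, "turn": 0}
    - {"claw": 0.2, "x": -0.06, "y": 0, "z": 0, "turn": 0}
    - {"claw": 0.2, "x": -0.06, "y": 0, "z": 0, "turn": 0}
    - {"claw": 0.2, "x": -0.06, "y": 0, "z": 0, "turn": 0}
    - {"claw": 0.2, "x": -0.05, "y": 0, "z": 0, "turn": 0}
    - {"claw": 0.2, "x": -0.03, "y": 0, "z": 0, "turn": 0}
    - {"claw": 0.2, "x": 0, "y": 0, "z": 0, "turn": 0}

```text
time: 42.3
tool_pos: [0.5728, -0.3861, 0.2344]
tcp_rot: [-2.134, -2.305, -0.0]
wrist_force: [-0.4, 0.6, 0.7]
width: 0.8
```

```bash
python3 - <<'E'
from pl import *
s,p,w=pose();print(s['time'],p)
im=shot('top','t22.png')[:,:,::-1];a=cv2.imread('pics/t0.png')
for n,(x,y,h) in dict(bottle=(261,240,16),spool=(100,295,16),tin=(195,193,13),spoon=(182,155,18)).items():
    t=a[y-h:y+h,x-h:x+h];S=im[y-h-8:y+h+8,x-h-8:x+h+8];r=cv2.matchTemplate(S,t,cv2.TM_CCOEFF_NORMED);_,v,_,l=cv2.minMaxLoc(r);print(n,round(v,2),'shift px',(l[0]-8,l[1]-8))
# tube symmetry on the mat: difference image tube-vs-start not needed; cap = darkest red pixels
h=cv2.cvtColor(im,cv2.COLOR_BGR2HSV)[195:265,110:195]
m=((h[:,:,0]<10)&(h[:,:,1]>150)&(h[:,:,2]>40)).astype(np.uint8);c=max(cv2.findContours(cv2.morphologyEx(m,cv2.MORPH_CLOSE,np.ones((3,3))),0,2)[0],key=cv2.contourArea);R=cv2.minAreaRect(c);print('tube rect',np.array(R[0])+[110,195],R[1],R[2],ray('top',R[0][0]+110,R[0][1]+195,.03))
E
```

```text
42.3 [ 0.57275966 -0.38614675  0.23442607]
bottle 1.0 shift px (0, 0)
spool 0.96 shift px (0, 0)
tin 0.99 shift px (0, 0)
spoon 0.96 shift px (0, 0)
tube rect [174.  221.5] (3.0, 4.0) 90.0 [0.55248376 0.18659751 0.03      ]
```

The tube is within about 4 mm of the mat's middle, the bystanders haven't moved, and the robot is touching nothing. Handing in.

```bash
python3 -c "
from workcell import bot
print(bot.finish_job())"
```

```text
the job is handed in; nothing more can be done
None
```

The job is handed in at about 42 s of the 72 s allowed, with all eight beads in the tray and the empty tube back on its mat. The tool couldn't be tipped, so I held the tube level and moved the beads with gentle run-ups and sharp stops, one bead per drop.

**Beads:** My last look at the tray, after the tube was back on its mat, showed one bead each in pockets 1, 2, 3 and 4, and two each in pockets 5 and 6. None was outside the tray.

**Tube:** It lies flat, aligned with the mat and within about 4 mm of its middle. A final automatic colour outline of the tube failed, catching only a few pixels. The centring therefore rests on picture points I picked by hand and on the arm's position at release, and the two agreed to about 4 mm.

**Bystanders:** The bottle, spool, tin and spoon showed no shift in the top view.

**What went wrong or disagreed:**
- **Contact:** One retreat briefly read about 15 N on the wrist, probably against the blue vice, which isn't in the listed scene. The corner of it I could still see had not moved. I filled pockets 4–6 from the robot's side after that.
- **Suspected slip:** By eye, I then judged that the tube had slipped about 8 mm in the grip. The side view before laying it down contradicted that, so I used the side-view figure to place it.

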